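# Pack the brewing kit into its sloped case

## Robot

A 6-joint arm with a two-finger parallel gripper is mounted at the origin on a cart in front of the work surface, level with it; the furniture and walls round the work are solid. World frame = base frame: x ahead of the robot, y to its left, z up, the work surface at z = 0. Lengths are in m, angles in rad, forces in N, time in s.
With the tool pointing down it reaches from about 0.35 to 0.775 m from the base axis. Payload 5.5 kg.
Tool frame: the origin (TCP) lies on the centre line of the jaws, within the pads' length; the fingertips stand 11 mm ahead of it and the grasp point (between the pads) lies 8 mm behind it (env.nose_length is the distance from the TCP to the fingertips, in m); x points along the fingers, z is the direction in which the jaws open and shut, and the axes are right-handed (so a half turn about x gives the same grasp; the last joint's range is limited). The gripper opens to 85 mm and grips with 20 to 120 N. Pads are 22 mm wide; open, the fingers measure 114 mm over their backs; the gripper's body (76 mm by 85 mm) begins 54 mm behind the grasp point. The pads swing forward as they close: fully open they stand 13 mm farther back than shut.
Start: joints at [-1.386, 0.313, 0.046, 1.304, 0, 1.431], TCP at [0.183, -0.545, 0.242] pointing down, gripper open.
Joint ranges: [-2.76, 2.76], [-0.86, 1.69], [-1.03, 1.26], [-2.2, 2.34], [-1.47, 1.5], [-3.14, 3.14]. Speed limits (rad/s): [2.57, 2.57, 3.14, 3.14, 3.14, 3.14].

## Interface

Orientations are given as a unit quaternion [w, x, y, z].
In Python, from workcell import env gives the robot as it stands. The module is installed in compiled form; this text tells all that it offers.
- The arm moves only by the tool step_arm, never from a script. Its argument "moves" is a list that holds one entry, the list of rows, each a list of 7 numbers: the turn, a rotation vector about the tool's x, y, z in rad, then the shift along the tool's x, y, z in m, then the opening, from 0 (shut) to 1 (fully open). In form: [[[rx, ry, rz, tx, ty, tz, grip], ...]]. A call has 1 to 12 rows; each row is the pose to reach, as a shift and turn from the pose measured when the call began, along the tool's axes at that moment; what a row does not reach only later rows make up. A row lasts 1/10 s, in which the tool goes at most 50 mm and 8.59 degrees, less where a joint would pass 70% of its speed; a pose out of reach is approached as far as the arm can. A call with a gripper value outside its range is refused whole. The fingers move at their own pace and stop on an object; "force" is the grip in N (left out, the last holds). Time passes only in rows, so rows that repeat a pose let the fingers close. It gives the time, the measured TCP pose, the force and the opening at its end, in the units of the state.
- env.get_state(): the state, without advancing time (a new reading comes with each control period).
- env.read_camera(name): name is "scene" or "top"; returns (picture, depth): 400x640x3 uint8, red, green, blue; 400x640 float32, m along the optical axis (not along the pixel's ray), 0 where there is no reading.
- env.get_calibration(name): a dict with "mtx" (3x3 intrinsics, pixels), "camera_from_world" (4x4, takes a point from world to camera coordinates). Camera axes: x right, y down, z forward; pixel columns grow to the right and rows downward; lengths in m; the calibration is good to about 2 mm. A picture is of the moment at which its call begins. get_calibration takes no time and is no camera call.
- env.hand_in(): hands the job in, once; it reports no verdict.
Trained networks look in the newest picture that a camera, given by its name, has taken for a name from the list of things; names that differ only in an ending like _2 or _b are one class to them, and where a whole thing is asked for, a point or a joint stands for the part that bears it (a point fixed in the world has none). Each returns a list of dicts, best first, with "confidence" (0 to 1); they miss things now and then, are a little off and sometimes report something else, mostly with a low value. They report only what shows in the picture. A call takes as long as a camera call. They do not tell look-alikes from the thing itself.
- env.boxes_of(camera, thing): "uv" ([column, row] in pixels, amid what is visible of it).
- env.silhouettes(camera, thing): "mask" (400x640 bool, what is visible of it) and "uv" ([column, row] in pixels, amid what is visible of it).
The state is a dict: "clock": time; "joint_pos": joint angles; "qvel": joint speeds; "tau": joint torques, N m; "tcp_pos": TCP position; "orientation": TCP orientation; "wrist_force": force on the tool from outside, world axes, zero at the start; "ft_torque": the same for the moment, N m; "finger_gap": finger opening in m.
Only numpy, scipy, OpenCV 4.12 (cv2) and the standard library are available. Lean on these libraries where they do the work, as an engineer would, in place of code of your own. Each camera call takes 0.05 s, during which the arm holds its last target.

## Task

Put the kitchen timer and the dial thermometer into their shaped cutouts in the sloped kit case and press each one fully home past its sprung lips. Then take the red T-key from its wooden stand, push its head lengthwise through the slot between the two cutouts until its collar rests on the insert, and give it a quarter turn so that its wing lies across the edges of both items and locks them in. Leave the other things on the worktop standing where they are.

Things in the scene. Friction and masses are not known exactly. Their poses are not given: they have to be found in the camera images.
- insert: rigid grey insert (cutouts dark inside) of the open kit case, 126 x 206 mm, fixed, sloping at 30 degrees, low edge towards the robot. Origin: on its top face, in the middle of the key slot, 62 mm above the worktop. z is square to the top face (up, and 30 degrees back towards the robot), x runs up the slope, y across it to the left. It reaches x = +-63, y = -95 to +112 mm; nothing rises above the top face
- case: black kit case that carries the insert, fixed; place and yaw vary between starts. Origin: on the worktop straight below the insert's origin; z up, x level away from the robot. Its shell surrounds the insert by 2 to 4 mm, flush or lower than its face
- timer_pocket (a point): centre of the floor of the square cutout for the timer, 65 x 65 mm, 12 mm deep, with 3 mm lead-in slopes, at insert x 0, y -50.5, z -12 mm, sides along insert x and y. The timer's origin belongs here. On its +x and -x sides a finger scallop 36 mm wide and 12 mm deep is open right to the insert's edge
- gauge_pocket (a point): centre of the floor of the round cutout for the thermometer, 49 mm across, 12 mm deep, with 3 mm lead-ins, at insert x 0, y +42.5, z -12 mm. The thermometer's origin belongs here. A 14 mm wide probe channel runs from it along insert +y to the edge; on its +x and -x sides are finger scallops, 31 mm wide and 12 mm deep, open to the insert's edge
- lips (a point): how the cutouts grip (point: top face above the timer cutout's centre, insert 0, -50.5, 0 mm): in each cutout four orange sprung lips stand 2.9 mm in from the walls down to 8 mm below the face. An item laid in stops on them part-way down, 5 to 8 mm deep; about 5 to 12 N, square to the face at the item's middle, drives it to the floor, where friction holds it
- key_seat (a point): where the key's origin lies once its collar rests on the insert: under the slot's middle, at insert x 0, y 0, z -14 mm. The slot runs along insert x: 33 mm long, 10.5 mm wide, with a 16 x 16 mm hole in its middle, through a lip 5 mm thick; below is a cavity 15 mm deep in which the key's head turns freely, either way
- timer: white kitchen timer, 62 x 62 mm, 16 mm thick (18 over the buttons), about 80 g, lies face up on the worktop. Origin: centre of its underside; z up out of its face, x and y along its sides. It fits its cutout in any of the four quarter turns
- gauge: steel dial thermometer, lies dial up on the worktop: round housing 46 mm across, 16 mm thick, and a 7 mm thick probe that sticks out level along its own +y to 65 mm from the dial's centre, its axis 7 mm above the underside. About 100 g, nearly all in the housing. Origin: centre of the housing's underside; z up out of the dial. Packed, the probe points along insert +y
- key: T-key, 48 mm high, 60 g, upright in its stand. Origin: centre of its underside. Steel head 28 (x) x 8 (y) x 6 mm with a narrower foot; shank 13 mm thick; round collar 27 mm across at 14 to 22 mm height; red wing 54 (x) x 10 (y) mm at 22 to 48 mm height, to be grasped across its thickness. Lengthwise in the slot its x lies along insert x, locked along insert y, either way round
- stand: wooden stand for the key, 56 (x) x 40 (y) x 26 mm, fixed to the worktop, turned with the key: key and stand have the same axes; the key's collar rests on its top, the key's origin 12 mm above the worktop, and the key lifts straight out after 16 mm
- seasoning_jar: glass seasoning jar with a dark brown cap and green label, 44 mm across, 105 mm high; a bystander. Origin: centre of its underside
- hourglass: wooden sand timer, 56 mm across, 108 mm high; a bystander. Origin: centre of its underside
- nozzle: small steel piping nozzle standing on its wide end, 23 mm across, 34 mm high; a bystander. Origin: centre of its underside
- tin: small closed milk tin with a teal label, 58 mm across, 72 mm high; a bystander. Origin: centre of its underside
- tumbler: clear empty drinking glass, 81 mm across, 91 mm high; a bystander. Origin: centre of its underside
- cup: small white coffee cup with a red band and a handle, 64 x 88 x 54 mm; a bystander. Origin: centre of its underside
- creamer: small steel creamer with a handle, 58 x 82 x 64 mm; a bystander. Origin: centre of its underside
Not all that is in view belongs to the job. What is shaped like the gauge but blue is not meant.

How it is judged:
On the way, in this order (a step that is already met when the one before it is completed fails the run):
1. timer and thermometer are both pressed home in their cutouts (distance between timer and timer_pocket below 0.004 m and z of each of timer, gauge in the frame of insert below -0.0102 m and angle between the z axis of each of timer, gauge and the z axis of insert, either way round below 0.1 rad and distance between gauge and gauge_pocket below 0.004 m), for 0.2 s.
2. the key stands in its slot lengthwise, head below the lip, with both items still home (all of step 1 and z of key in the frame of insert below -0.0105 m and distance between key and key_seat below 0.006 m and angle between the x axis of key and the x axis of insert, either way round below 0.3 rad), for 0.1 s.
At the end, for the whole second after the job is handed in: Timer and thermometer lie on the floors of their cutouts (origin within 4 mm of the pocket site and 1.8 mm of the floor, tilt under 0.1 rad); key through its slot (10.5 mm below the face, within 6 mm of its seat), square within 0.2 rad, its wing across the slot within 0.3 rad; all at rest (all of step 1 and z of key in the frame of insert below -0.0105 m and distance between key and key_seat below 0.006 m and angle between the x axis of key and the y axis of insert, either way round below 0.3 rad and angle between the z axis of key and the z axis of insert, either way round below 0.2 rad and linear speed of each of key, timer, gauge below 0.02 m/s); the robot touches nothing.
It fails at once if a bystander is shifted by more than 30 mm or knocked over (distance of any of seasoning_jar, hourglass, nozzle, tin, tumbler, cup, creamer from where it was at the start of the episode above 0.03 m or angle between any of seasoning_jar, hourglass, nozzle, tin, tumbler, cup, creamer's own z axis and vertical above 0.5 rad).
It also fails if it takes over 69 s, if anything falls off the work surface, if the arm or the gripper's body presses on something with over 40 N, if the wrist force passes 120 N, or if a joint passes its speed limit or range.

## Working session

There is one attempt and no reset: what is moved stays moved. The work goes in short steps, Python scripts to look and compute and a tool call to move; the robot and the scene stay as the last step left them, time stands still between calls to the robot, and variables do not carry over. Pictures are saved under pics/ and viewed, and the job is handed in when it is done.

Besides the shell and the picture viewer there is one more tool, called by a JSON object that holds its "api" and its "payload", one argument or row to a line. step_arm: Moves the arm, as the interface text tells. Its arguments: {"type":"object","properties":{"moves":{"type":"array","items":{"type":"array","items":{"type":"array","items":{"type":"number"}}}},"force":{"type":"number"}},"required":["moves"]}

```bash
ls; mkdir -p pics
cat > look.py <<'E'
import numpy as np, cv2, sys
from workcell import env
def snap(cam, tag):
    p,d=env.read_camera(cam)
    cv2.imwrite(f'pics/{tag}.png',p[:,:,::-1]); np.savez(f'{tag}.npz',p=p,d=d)
    return p,d
def world(cam,d,uv):
    c=env.get_calibration(cam);K=np.array(c['mtx']);T=np.linalg.inv(np.array(c['camera_from_world']))
    uv=np.atleast_2d(uv).astype(float); z=d[uv[:,1].round().astype(int),uv[:,0].round().astype(int)]
    P=np.c_[(uv[:,0]-K[0,2])/K[0,0]*z,(uv[:,1]-K[1,2])/K[1,1]*z,z]
    return P@T[:3,:3].T+T[:3,3]
E
python3 - <<'E'
from look import *
for c in('scene','top'):
    snap(c,c+'0'); print(env.get_calibration(c))
print(env.get_state())
E
```

```text
pics
{'mtx': array([[520.09596727,   0.        , 321.29200881],
       [  0.        , 520.09596727, 196.25287152],
       [  0.        ,   0.        ,   1.        ]]), 'camera_from_world': array([[-0.51279829, -0.8584627 ,  0.00892785,  0.39276028],
       [-0.42497201,  0.24479163, -0.87147912,  0.26158279],
       [ 0.74594685, -0.45068709, -0.49035134,  1.37733028],
       [ 0.        ,  0.        ,  0.        ,  1.        ]])}
{'mtx': array([[387.37636988,   0.        , 318.08605739],
       [  0.        , 387.37636988, 197.02882277],
       [  0.        ,   0.        ,   1.        ]]), 'camera_from_world': array([[ 0.00645672, -0.99967853, -0.02451815,  0.12480013],
       [-0.98116527, -0.00159961, -0.19316353,  0.56928481],
       [ 0.19306221,  0.02530356, -0.98086019,  1.13189096],
       [ 0.        ,  0.        ,  0.        ,  1.        ]])}
{'clock': 0.1, 'joint_pos': array([-1.38561868e+00,  3.13918313e-01,  4.51175874e-02,  1.30362443e+00,
        7.53485156e-06,  1.43122284e+00]), 'qvel': array([ 0.00094641, -0.0015781 ,  0.00324174,  0.00109224,  0.00040483,
        0.00136184]), 'tau': array([ 2.14986823e-03, -4.81724417e+01,  2.99244207e+01,  1.27666059e-02,
       -2.03705595e-04,  2.90919971e-06]), 'tcp_pos': array([ 0.1833934 , -0.54451021,  0.24151224]), 'orientation': array([ 0.57383977,  0.41299113,  0.57466886, -0.41219165]), 'wrist_force': array([ 0.09439623,  0.07062182, -0.3812795 ]), 'ft_torque': array([-0.02255973,  0.0006385 ,  0.03724574]), 'finger_gap': 0.08548972220793989}
```

View pics/scene0.png

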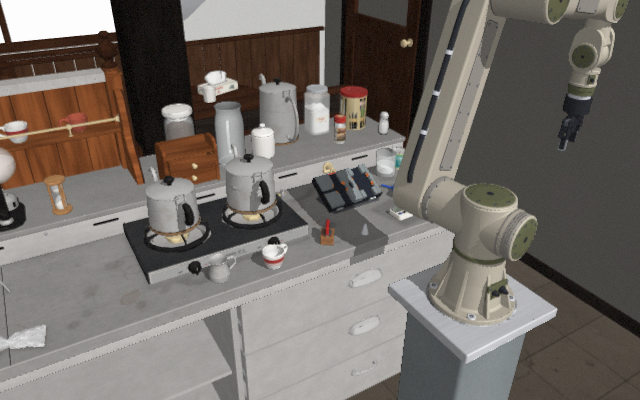

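View pics/top0.png

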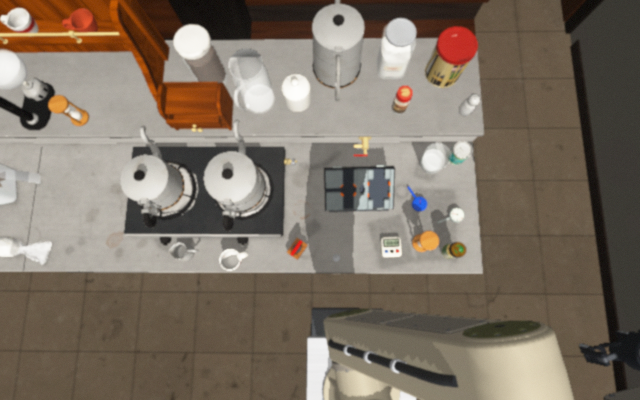

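Run:
```python
from look import *
p=np.load('top0.npz')['p'][130:280,270:490]
cv2.imwrite('pics/topcrop.png',cv2.resize(p[:,:,::-1],None,fx=3.6,fy=3.6,interpolation=cv2.INTER_CUBIC))
p=np.load('scene0.npz')['p'][140:260,290:450]
cv2.imwrite('pics/scenecrop.png',cv2.resize(p[:,:,::-1],None,fx=5,fy=5,interpolation=cv2.INTER_CUBIC))
```

```text
(no output)
```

View pics/topcrop.png

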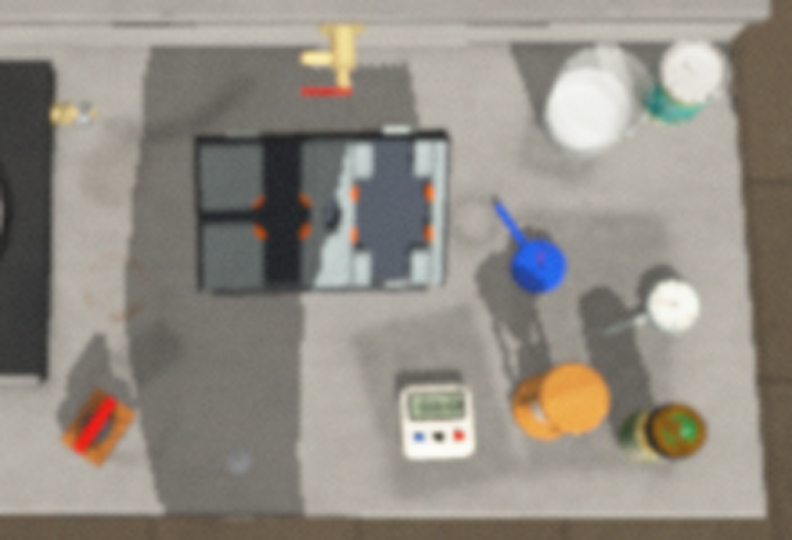

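View pics/scenecrop.png

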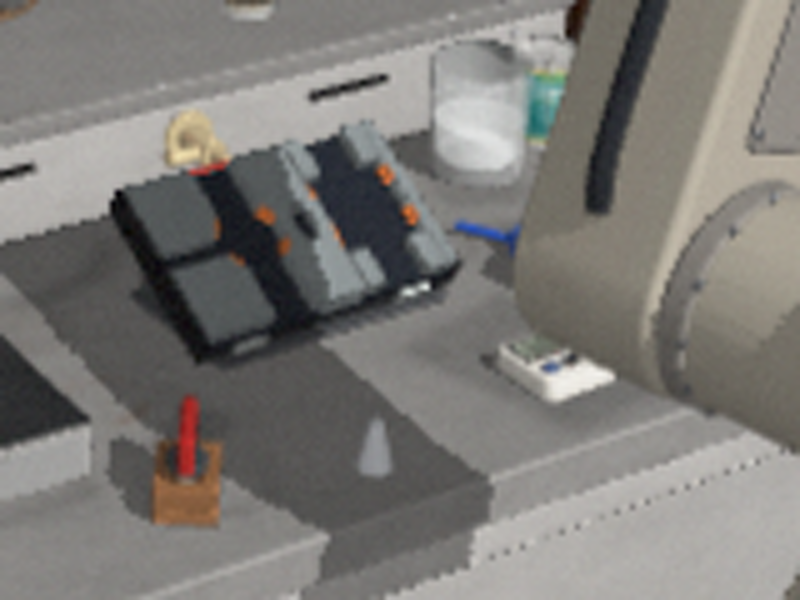

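```bash
cat > pts.py <<'E'
from look import *
f=np.load('top0.npz');d=f['d'];p=f['p']
vv,uu=np.mgrid[0:400,0:640]
def cloud(cam,d):
    c=env.get_calibration(cam);K=np.array(c['mtx']);T=np.linalg.inv(np.array(c['camera_from_world']))
    P=np.stack([(uu-K[0,2])/K[0,0]*d,(vv-K[1,2])/K[1,1]*d,d],-1)
    return P@T[:3,:3].T+T[:3,3]
E
python3 - <<'E'
from pts import *
W=cloud('top',d)
for n in ['timer','gauge','key','insert','case','stand','nozzle','hourglass','seasoning_jar','tin','tumbler','cup','creamer']:
    for r in env.silhouettes('top',n)[:3]:
        m=r['mask']&(d>0); q=W[m]
        print(n,round(r['confidence'],2),np.round(r['uv'],1),m.sum(),'med',np.round(np.median(q,0),3),'lo',np.round(np.percentile(q,3,axis=0),3),'hi',np.round(np.percentile(q,97,axis=0),3))
        np.save(f"m_{n}_{int(r['uv'][0])}.npy",r['mask'])
# worktop z
for uv in [(405,220),(350,225),(320,230),(470,190)]: print(uv,np.round(np.median(W[uv[1]-3:uv[1]+4,uv[0]-3:uv[0]+4].reshape(-1,3),0),4))
E
```

```text
timer 0.55 [395.6 243.9] 350 med [ 0.42  -0.099  0.015] lo [ 0.393 -0.126  0.011] hi [ 0.447 -0.073  0.02 ]
gauge 0.61 [457.6 214. ] 208 med [ 0.518 -0.306  0.015] lo [ 0.501 -0.333 -0.002] hi [ 0.54  -0.284  0.02 ]
gauge 0.46 [416.  204.2] 208 med [ 0.558 -0.188  0.014] lo [ 0.536 -0.212  0.003] hi [ 0.603 -0.165  0.019]
key 0.67 [295.2 250.7] 90 med [0.41  0.192 0.057] lo [0.392 0.179 0.025] hi [0.429 0.207 0.064]
key 0.64 [453.8 213.2] 229 med [ 0.517 -0.301  0.014] lo [ 0.499 -0.326  0.001] hi [ 0.54  -0.253  0.02 ]
key 0.22 [358.9 190.1] 2675 med [0.596 0.    0.055] lo [ 0.541 -0.095  0.025] hi [0.648 0.094 0.09 ]
insert 0.56 [359.2 187.7] 2664 med [ 0.596 -0.     0.055] lo [ 0.542 -0.095  0.026] hi [0.648 0.097 0.09 ]
case 0.81 [359.9 190.9] 3098 med [0.596 0.001 0.055] lo [ 0.536 -0.098  0.007] hi [0.657 0.1   0.09 ]
stand 0.54 [302.3 248.8] 119 med [0.415 0.188 0.024] lo [0.388 0.166 0.01 ] hi [0.438 0.216 0.029]
hourglass 0.56 [426.8 241.6] 417 med [ 0.432 -0.187  0.106] lo [ 0.409 -0.215  0.007] hi [ 0.455 -0.168  0.111]
hourglass 0.2 [230.5 259.9] 372 med [0.381 0.395 0.02
[... 368 characters left out ...]
738 -0.29   0.073]
tumbler 0.76 [435.7 155.9] 706 med [ 0.695 -0.239  0.045] lo [ 0.653 -0.273  0.01 ] hi [ 0.728 -0.198  0.09 ]
tumbler 0.7 [424.2 242.7] 433 med [ 0.432 -0.187  0.106] lo [ 0.409 -0.215  0.006] hi [ 0.457 -0.168  0.11 ]
tumbler 0.68 [362.3 186.8] 2668 med [ 0.596 -0.001  0.055] lo [ 0.541 -0.096  0.025] hi [0.648 0.094 0.09 ]
cup 0.57 [231.4 259.5] 412 med [0.381 0.395 0.027] lo [0.35  0.347 0.005] hi [0.406 0.419 0.055]
creamer 0.92 [183.  254.7] 384 med [0.402 0.548 0.031] lo [0.378 0.506 0.001] hi [0.426 0.571 0.065]
(405, 220) [ 5.066e-01 -1.467e-01  1.000e-04]
(350, 225) [ 0.4896  0.0268 -0.0008]
(320, 230) [ 0.4738  0.1219 -0.0015]
(470, 190) [ 0.604  -0.3581 -0.0011]
```

```bash
cat > fit_insert.py <<'E'
from pts import *
import glob
from scipy.optimize import minimize
def Rins(yaw):
    c,s=np.cos(yaw),np.sin(yaw); Rz=np.array([[c,-s,0],[s,c,0],[0,0,1]])
    a=np.pi/6; X=np.array([np.cos(a),0,np.sin(a)]);Z=np.array([-np.sin(a),0,np.cos(a)]);Y=np.array([0,1,0])
    return Rz@np.c_[X,Y,Z]
def sample(cam,p,P):
    c=env.get_calibration(cam);K=np.array(c['mtx']);T=np.array(c['camera_from_world'])
    q=P@T[:3,:3].T+T[:3,3]; uv=q@K.T; uv=uv[...,:2]/uv[...,2:]
    return cv2.remap(p,uv[...,0].astype(np.float32),uv[...,1].astype(np.float32),cv2.INTER_LINEAR)
gx,gy=np.meshgrid(np.arange(80,-80.1,-1)/1000,np.arange(130,-115.1,-1)/1000,indexing='ij')
def rect(cam,p,x,y,yaw,z=0.062):
    P=np.stack([gx,gy,0*gx],-1)@Rins(yaw).T+[x,y,z]
    return sample(cam,p,P)
E
python3 - <<'E'
from fit_insert import *
W=cloud('top',d)
m=np.zeros_like(d,bool);m[160:215,320:398]=1;m&=d>0
q=W[m]; 
# ransac plane
rng=np.random.default_rng(0);best=0
for _ in range(400):
    a=q[rng.choice(len(q),3,False)];n=np.cross(a[1]-a[0],a[2]-a[0]);n/=np.linalg.norm(n)+1e-12
    k=abs((q-a[0])@n)<.002
    if k.sum()>best:best=k.sum();K=k
c=q[K].mean(0);n=np.linalg.svd(q[K]-c)[2][2];n*=np.sign(n[2])
print(best,len(q),c,n,'tilt',np.degrees(np.arccos(n[2])),'yaw',np.degrees(np.arctan2(-n[1],-n[0])))
# x where plane height=.062
u=np.array([n[0],n[1]]);print('x at y=0,z=.062',(n@c-n[2]*.062)/n[0])
sc=np.load('scene0.npz')['p']
a=rect('top',p,.6,0,0);b=rect('scene',sc,.6,0,0)
cv2.imwrite('pics/rect0.png',np.hstack([cv2.resize(a,None,fx=1.6,fy=1.6),cv2.resize(b,None,fx=1.6,fy=1.6)])[:,:,::-1])
E
```

```text
790 4279 [0.59099599 0.00576091 0.06243077] [-0.50887753 -0.03283724  0.8602124 ] tilt 30.659560126039555 yaw 3.692106776165434
x at y=0,z=.062 0.5906395496384221
```

View pics/rect0.png

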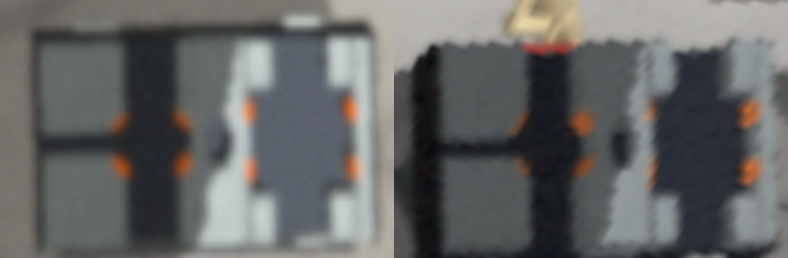

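```bash
cat > edges.py <<'E'
from fit_insert import *
E=[] # x,y,nx,ny (mm), n points from dark to face
def seg(x0,y0,x1,y1,nx,ny):
    L=np.hypot(x1-x0,y1-y0)
    for t in np.linspace(0,1,max(2,int(L))):E.append((x0+t*(x1-x0),y0+t*(y1-y0),nx,ny))
for s in(1,-1):
    for a,b in((-95,-68.5),(-32.5,27),(58,112)): seg(s*63,a,s*63,b,-s,0)
    seg(s*7,67,s*7,112,s,0)
    for e in(1,-1):
        seg(s*32.5,-50.5+e*18,s*63,-50.5+e*18,0,e)
        seg(s*19,42.5+e*15.5,s*63,42.5+e*15.5,0,e)
        seg(s*32.5,-50.5+e*18,s*32.5,-50.5+e*32.5,s,0)
seg(-63,-95,63,-95,0,1);seg(7,112,63,112,0,-1);seg(-63,112,-7,112,0,-1)
seg(-32.5,-83,32.5,-83,0,-1);seg(-32.5,-18,32.5,-18,0,1)
for t in np.radians(np.arange(0,360,2.3)):
    c,s=np.cos(t),np.sin(t);x,y=24.5*c,24.5*s
    if abs(y)<15.5 or (abs(x)<7 and y>0):continue
    E.append((x,42.5+y,c,s))
E=np.array(E)/[1000,1000,1,1]
def score(v,cams,h=.002,z=.062):
    x,y,yaw=v;S=0
    R=Rins(yaw)
    for cam,img in cams:
        g=np.log(img[:,:,2].astype(np.float32)+15)
        A=np.c_[E[:,:2]+h*E[:,2:],0*E[:,0]]@R.T+[x,y,z];B=np.c_[E[:,:2]-h*E[:,2:],0*E[:,0]]@R.T+[x,y,z]
        a=sample(cam,g,A[None]);b=sample(cam,g,B[None])
        S+=np.clip(a-b,-.3,.8).mean()
    return -S
E
python3 - <<'E'
from edges import *
sc=np.load('scene0.npz')['p']
def opt(cams,h):
    best=None
    for x in np.arange(.58,.611,.004):
      for y in np.arange(-.02,.011,.004):
        for w in np.radians([-4,-2,0,2,4]):
            s=score((x,y,w),cams,h)
            if best is None or s<best[0]:best=(s,(x,y,w))
    r=minimize(score,best[1],args=(cams,h),method='Nelder-Mead',options=dict(initial_simplex=np.array(best[1])+np.array([[0,0,0],[.003,0,0],[0,.003,0],[0,0,.02]]),xatol=1e-5,fatol=1e-5))
    return r
for h in(.002,.003,.004):
  for nm,cams in(('top',[('top',p)]),('scene',[('scene',sc)]),('both',[('top',p),('scene',sc)])):
    r=opt(cams,h);print(h,nm,np.round(r.x[:2]*1000,2),round(np.degrees(r.x[2]),2),round(r.fun,3))
E
```

```text
0.002 top [592.54  -7.02] 1.53 -0.267
0.002 scene [578.42  -4.82] 0.94 -0.241Traceback (most recent call last):
  File "<stdin>", line 14, in <module>
  File "<stdin>", line 10, in opt
    res = _minimize_neldermead(fun, x0, args, callback, bounds=bounds,
                               **options)
    fxr = func(xr)
    fx = function(np.copy(x), *(wrapper_args + args))
  File "edges.py", line 26, in score
    a=sample(cam,g,A[None]);b=sample(cam,g,B[None])
  File "fit_insert.py", line 9, in sample
    c=env.get_calibration(cam);K=np.array(c['mtx']);T=np.array(c['camera_from_world'])
ValueError: time passes only in moves, steps and waits
```

```bash
python3 - <<'E'
from workcell import env
import pickle
pickle.dump({c:env.get_calibration(c) for c in('scene','top')},open('cal.pkl','wb'))
print(env.get_state()['clock'],env.nose_length)
E
sed -i 's/^from workcell import env/from workcell import env\nimport pickle\nCAL=pickle.load(open("cal.pkl","rb"))/' look.py
cat > runfit.py <<'E'
from edges import *
sc=np.load('scene0.npz')['p']
def opt(cams,h):
    best=None
    for x in np.arange(.58,.611,.004):
      for y in np.arange(-.02,.011,.004):
        for w in np.radians([-4,-2,0,2,4]):
            s=score((x,y,w),cams,h)
            if best is None or s<best[0]:best=(s,(x,y,w))
    r=minimize(score,best[1],args=(cams,h),method='Nelder-Mead',options=dict(initial_simplex=np.array(best[1])+np.array([[0,0,0],[.003,0,0],[0,.003,0],[0,0,.02]]),xatol=1e-5,fatol=1e-5))
    return r
if __name__=='__main__':
 for h in(.002,.003,.004):
  for nm,cams in(('top',[('top',p)]),('scene',[('scene',sc)]),('both',[('top',p),('scene',sc)])):
    r=opt(cams,h);print(h,nm,np.round(r.x[:2]*1000,2),round(np.degrees(r.x[2]),2),round(r.fun,3))
E
python3 runfit.py
```

```text
0.75 0.011
0.002 top [592.54  -7.02] 1.53 -0.267
0.002 scene [578.42  -4.82] 0.94 -0.241
0.002 both [591.13  -7.65] 1.18 -0.415
0.003 top [592.2   -7.14] 1.4 -0.366
0.003 scene [579.37  -4.93] 0.87 -0.339
0.003 both [590.92  -7.53] 1.36 -0.586
0.004 top [591.97  -7.21] 1.36 -0.419
0.004 scene [580.5   -5.39] 0.86 -0.415
0.004 both [590.52  -7.93] 1.26 -0.71
```

Run:
```python
from edges import *
sc=np.load('scene0.npz')['p']
out=[]
for cam,img in(('top',p),('scene',sc)):
    x,y,w=.5922,-.0072,np.radians(1.4)
    c4=4; g=np.meshgrid(np.arange(80,-80.1,-.4)/1000,np.arange(130,-115.1,-.4)/1000,indexing='ij')
    P=np.stack([g[0],g[1],0*g[0]],-1)@Rins(w).T+[x,y,.062]
    im=sample(cam,img,P).copy()
    for e in E[::2]:
        i=int(round((.08-e[0])/.0004));j=int(round((.13-e[1])/.0004)); im[i,j]=[255,255,0]
    for xx,yy in [(16.5,5.25),(16.5,-5.25),(-16.5,5.25),(-16.5,-5.25),(8,8),(8,-8),(-8,8),(-8,-8)]:
        cv2.circle(im,(int((130-yy)/.4),int((80-xx)/.4)),2,(0,255,0),-1)
    out.append(im)
cv2.imwrite('pics/ov_top.png',out[0][:,:,::-1]);cv2.imwrite('pics/ov_scene.png',out[1][:,:,::-1])
```

```text
(no output)
```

View pics/ov_top.png

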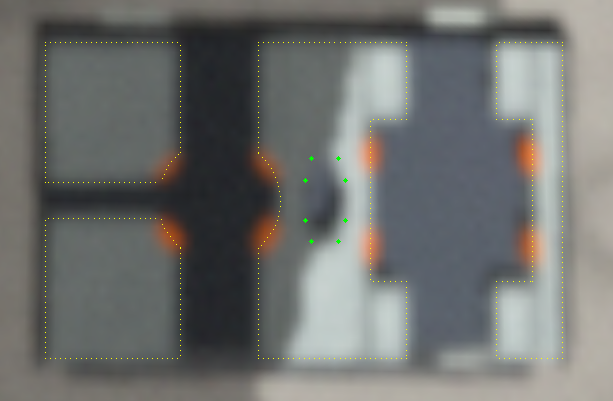

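View pics/ov_scene.png

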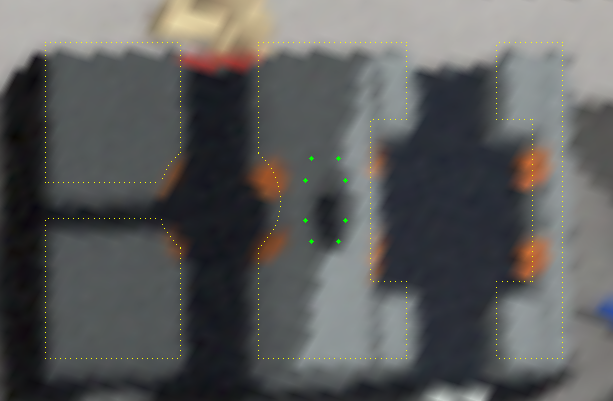

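```bash
cat > fit_items.py <<'E'
from pts import *
from fit_insert import sample
from scipy.optimize import minimize
sc=np.load('scene0.npz')['p']
def flat(cam,img,x,y,z,half=.05,res=.0005,yaw=0):
    a=np.arange(half,-half,-res); X,Y=np.meshgrid(a,a,indexing='ij')
    c,s=np.cos(yaw),np.sin(yaw)
    return sample(cam,img,np.stack([x+c*X-s*Y,y+s*X+c*Y,0*X+z],-1))
if __name__=='__main__':
    rows=[]
    for cam,img in(('top',p),('scene',sc)):
        rows.append(np.hstack([flat(cam,img,.42,-.099,.016),flat(cam,img,.518,-.29,.016,.05),flat(cam,img,.41,.19,.060,.05),flat(cam,img,.405,.07,.0,.05)]))
    im=np.vstack(rows)
    for i in range(4): im[100,200*i:200*i+200:4]=255;im[300,200*i:200*i+200:4]=255;im[::4,200*i+100]=255
    cv2.imwrite('pics/items.png',im[:,:,::-1])
E
python3 fit_items.py
```

```text
(no output)
```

View pics/items.png

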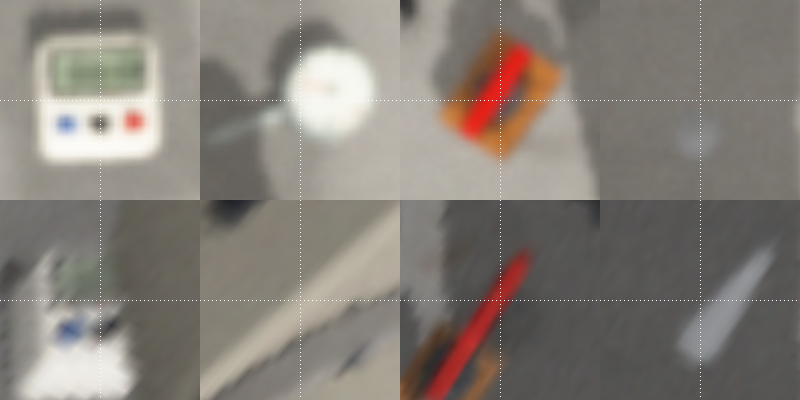

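Run:
```python
from fit_items import *
res=.0005
def info(mask,x,y,half):
    n,l,s,c=cv2.connectedComponentsWithStats(mask.astype(np.uint8)); k=1+np.argmax(s[1:,4]); m=(l==k).astype(np.uint8)
    cnt=max(cv2.findContours(m,cv2.RETR_EXTERNAL,cv2.CHAIN_APPROX_NONE)[0],key=cv2.contourArea)
    r=cv2.minAreaRect(cnt);(u,v),(w,h),a=r
    print('rect centre',np.round([(x+half-v*res)*1e3,(y+half-u*res)*1e3],1),'size mm',np.round([w*res*1e3,h*res*1e3],1),'ang',round(a,1),'mec',cv2.minEnclosingCircle(cnt)[1]*res*2e3)
    return m,cnt
im=flat('top',p,.42,-.099,.016).astype(int)
for t in (190,200,210): info(im.max(2)>t,.42,-.099,.05)
im=flat('top',p,.518,-.29,.016).astype(int)
for t in (190,200,210): info((im.min(2)>t-10),.518,-.29,.05)
im=flat('top',p,.41,.19,.060).astype(int)
for t in(60,80,100):info((im[:,:,0]-im[:,:,1]>t)&(im[:,:,1]<85),.41,.19,.05)
im=flat('top',p,.41,.19,.026).astype(int)
for t in(40,60):info((im[:,:,0]-im[:,:,2]>t),.41,.19,.05)
# probe axis: at z .010 plane top of probe ~0.0105
im=flat('top',p,.50,-.28,.007)
cv2.imwrite('pics/gz.png',cv2.resize(im[:,:,::-1],None,fx=3,fy=3))
cv2.imwrite('pics/gz16.png',cv2.resize(flat('top',p,.50,-.28,.016)[:,:,::-1],None,fx=3,fy=3))
```

```text
rect centre [417.9 -98.4] size mm [57.7 62.8] ang 87.2 mec 78.14339447021484
rect centre [416.6 -98.5] size mm [54.3 61. ] ang 88.4 mec 76.39708709716797
rect centre [414.5 -98.1] size mm [49.7 60.5] ang 84.8 mec 73.6241455078125
rect centre [ 520.9 -306.8] size mm [45.1 45. ] ang 8.1 mec 46.61741256713867
rect centre [ 521.5 -306.2] size mm [42.6 42.6] ang 8.1 mec 44.439083099365234
rect centre [ 521.7 -306.2] size mm [40.7 40.6] ang 8.5 mec 42.617584228515625
rect centre [415.5 192.1] size mm [19.1 52.2] ang 32.9 mec 52.20163345336915
rect centre [415.2 191.9] size mm [14.9 51.8] ang 34.4 mec 51.80019760131836
rect centre [414.8 192.1] size mm [12.8 50.9] ang 34.7 mec 50.917457580566406
rect centre [414.  192.2] size mm [44.9 60.9] ang 35.5 mec 69.35786437988281
rect centre [413.9 192.2] size mm [42.  58.5] ang 36.3 mec 66.20055389404297
```

View pics/gz.png

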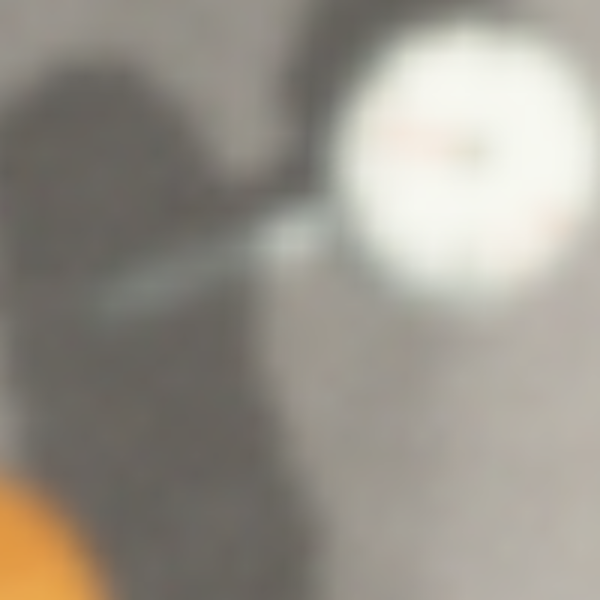

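Run:
```python
from fit_items import *
def sq(v,h,L=.031,Lx=None):
    x,y,w=v[:3];t=np.linspace(-.024,.024,40);c,s=np.cos(w),np.sin(w);S=0
    for nx,ny in((1,0),(-1,0),(0,1),(0,-1)):
        def P(r):
            a=nx*r+abs(ny)*t;b=ny*r+abs(nx)*t
            return np.stack([x+c*a-s*b,y+s*a+c*b,0*t+.015],-1)[None]
        g=p[:,:,:3].max(2).astype(np.float32)
        S+=np.clip(sample('top',g,P(L-h))-sample('top',g,P(L+h)),-60,120).mean()
    return -S
for h in(.002,.003,.004):
    r=minimize(sq,(.4195,-.0985,0),args=(h,),method='Nelder-Mead',options=dict(initial_simplex=[[.4195,-.0985,0],[.4225,-.0985,0],[.4195,-.0955,0],[.4195,-.0985,.1]]))
    print(h,r.x*1e3,np.degrees(r.x[2]),r.fun)
def circ(v,h):
    t=np.radians(np.arange(0,360,4));t=t[abs((t-np.radians(110)))>.4]
    g=p.min(2).astype(np.float32)
    P=lambda r:np.stack([v[0]+r*np.cos(t),v[1]+r*np.sin(t),0*t+.016],-1)[None]
    return -np.clip(sample('top',g,P(.023-h))-sample('top',g,P(.023+h)),-60,120).mean()
for h in(.002,.003,.004):
    r=minimize(circ,(.521,-.3065),args=(h,),method='Nelder-Mead',options=dict(initial_simplex=[[.521,-.3065],[.524,-.3065],[.521,-.3035]]))
    print(h,r.x*1e3,r.fun)
```

```text
0.002 [421.73832737 -98.21372975  34.29356429] 1.964876498109667 -205.32229614257812
0.003 [421.07906656 -98.20346746  21.17510193] 1.2132439713587237 -263.291259765625
0.004 [421.87797498 -98.32323921  34.42057547] 1.9721537026707743 -301.25677490234375
0.002 [ 521.66887372 -304.65846859] -41.63180923461914
0.003 [ 521.62079923 -304.59476981] -57.93247985839844
0.004 [ 521.6204574  -304.67426733] -70.45142364501953
```

```bash
cat > tgt.py <<'E'
import numpy as np
from scipy.spatial.transform import Rotation as R
from workcell import env
IX,IY,IW=.5922,-.0072,np.radians(1.4)
def cur():
    s=env.get_state();q=s['orientation'];return s,np.array(s['tcp_pos']),R.from_quat([q[1],q[2],q[3],q[0]])
def down(ang):  # tool x down, tool z at heading ang (deg)
    a=np.radians(ang);z=np.array([np.cos(a),np.sin(a),0]);x=np.array([0,0,-1.]);return R.from_matrix(np.c_[x,np.cross(z,x),z])
def Rins():
    a=np.pi/6;c,s=np.cos(IW),np.sin(IW);Rz=np.array([[c,-s,0],[s,c,0],[0,0,1]])
    return Rz@np.array([[np.cos(a),0,-np.sin(a)],[0,1,0],[np.sin(a),0,np.cos(a)]])
def ins(ang,tilt=1.0):  # tool x = -insert z, tool z in insert plane at angle ang from insert x towards insert y
    a=np.radians(ang);z=np.array([np.cos(a),np.sin(a),0]);x=np.array([0,0,-1.]);return R.from_matrix(Rins()@np.c_[x,np.cross(z,x),z])
def pin(x,y,z): return np.array([IX,IY,.062])+Rins()@(np.array([x,y,z])/1000)
def rel(pos,rot):
    s,p,r=cur();d=r.inv()*rot
    print('turn',np.round(d.as_rotvec(),3),'shift',np.round(r.inv().apply(np.array(pos)-p),4),'deg',np.round(np.degrees(d.magnitude()),1))
def show():
    s,p,r=cur();m=r.as_matrix();print('t',round(s['clock'],2),'tcp',np.round(p*1e3,1),'x',np.round(m[:,0],3),'z',np.round(m[:,2],3),'F',np.round(s['wrist_force'],1),'gap',round(s['finger_gap']*1e3,1),'j',np.round(s['joint_pos'],2))
E
python3 -c "
from tgt import *
show();rel([.4205,-.0983,.13],down(1.7))"
```

```text
t 0.75 tcp [ 183.5 -545.   242.4] x [ 0. -0. -1.] z [ 0.319 -0.948  0.   ] F [-0.5  0.4  0. ] gap 85.5 j [-1.39  0.31  0.05  1.3  -0.    1.43]
turn [-1.276  0.     0.   ] shift [ 0.1123  0.3672 -0.3477] deg 73.1
```

{"api": "step_arm", "payload": {
  "moves": [
    [[-1.276, 0, 0, 0.02, 0.367, -0.348, 1], [-1.276, 0, 0, 0.02, 0.367, -0.348, 1], [-1.276, 0, 0, 0.02, 0.367, -0.348, 1], [-1.276, 0, 0, 0.02, 0.367, -0.348, 1], [-1.276, 0, 0, 0.02, 0.367, -0.348, 1], [-1.276, 0, 0, 0.02, 0.367, -0.348, 1], [-1.276, 0, 0, 0.02, 0.367, -0.348, 1], [-1.276, 0, 0, 0.02, 0.367, -0.348, 1], [-1.276, 0, 0, 0.02, 0.367, -0.348, 1], [-1.276, 0, 0, 0.02, 0.367, -0.348, 1], [-1.276, 0, 0, 0.02, 0.367, -0.348, 1], [-1.276, 0, 0, 0.02, 0.367, -0.348, 1]]
  ]
}}

```text
clock: 1.95
tcp_pos: [0.4207, -0.0966, 0.2224]
orientation: [0.707, -0.012, 0.707, 0.012]
wrist_force: [-0.6, -0.1, 0.5]
finger_gap: 0.0852
```

```bash
python3 -c "
from tgt import *
show();rel([.4205,-.0983,.07],down(1.7))"
```

```text
t 1.95 tcp [420.7 -96.6 222.4] x [ 0. -0. -1.] z [0.999 0.034 0.   ] F [-0.6 -0.1  0.5] gap 85.2 j [-0.41  0.04 -0.33  1.19 -0.    1.12]
turn [0.005 0.    0.   ] shift [ 0.1524 -0.0016 -0.0003] deg 0.3
```

{"api": "step_arm", "payload": {
  "moves": [
    [[0.005, 0, 0, 0.05, -0.0016, 0, 0.9], [0.005, 0, 0, 0.1, -0.0016, 0, 0.9], [0.005, 0, 0, 0.15, -0.0016, 0, 0.9], [0.005, 0, 0, 0.15, -0.0016, 0, 0.9], [0.005, 0, 0, 0.15, -0.0016, 0, 0.9]]
  ]
}}

```text
clock: 2.45
tcp_pos: [0.4198, -0.0992, 0.0726]
orientation: [0.706, -0.009, 0.708, 0.01]
wrist_force: [-0.1, -0.7, 0.7]
finger_gap: 0.077
```

```bash
cat > v.py <<'E'
from look import *
import sys
# usage v.py tag  u0 v0 u1 v1 (top)  u0.. (scene)
a=list(map(int,sys.argv[2:]))
for i,c in enumerate(('top','scene')):
    b=a[4*i:4*i+4]
    if not b: continue
    p,d=snap(c,f'{c}_{sys.argv[1]}')
    q=p[b[1]:b[3],b[0]:b[2]]; s=min(800/q.shape[1],600/q.shape[0])
    cv2.imwrite(f'pics/{c}_{sys.argv[1]}_c.png',cv2.resize(q[:,:,::-1],None,fx=s,fy=s,interpolation=cv2.INTER_CUBIC))
E
python3 v.py a 330 140 490 260 290 140 450 260; python3 -c "
from tgt import *
show()"
```

```text
t 2.55 tcp [422.5 -99.9  74.7] x [ 0.003 -0.002 -1.   ] z [1.    0.028 0.003] F [ 0.5 -0.1  0.7] gap 77.0 j [-0.42  0.17 -0.58  0.81 -0.    1.13]
```

View pics/top_a_c.png

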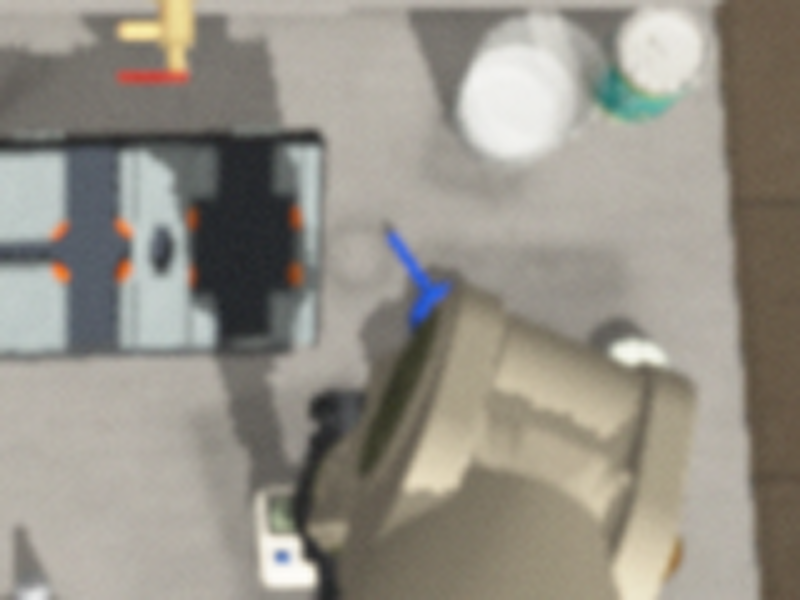

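View pics/scene_a_c.png

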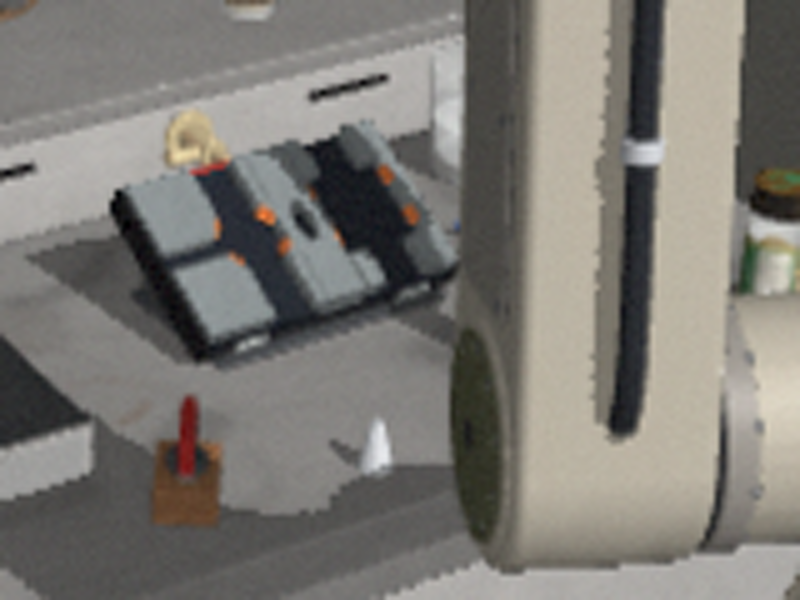

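```bash
cat > chk.py <<'E'
from pts import *
import sys
f=np.load(sys.argv[1]+'.npz');W=cloud(sys.argv[1].split('_')[0],f['d'])
m=(f['d']>0)&(abs(W[...,0]-.43)<.4)&(W[...,2]>.12)&(W[...,2]<.6)&(W[...,0]<.66)
q=W[m]
for y in np.arange(-.4,.1,.04):
    k=abs(q[:,1]-y)<.02
    if k.sum()>5: print(round(y,2),k.sum(),'z 5%',np.round(np.percentile(q[k,2],[2,50,98]),3),'x',np.round(np.percentile(q[k,0],[2,98]),3))
E
python3 chk.py top_a; python3 -c "
from tgt import *
for i in range(3): show()"
```

```text
-0.16 115 z 5% [0.512 0.539 0.553] x [0.409 0.451]
-0.12 1115 z 5% [0.52  0.558 0.593] x [0.341 0.459]
-0.08 1683 z 5% [0.134 0.558 0.598] x [0.356 0.478]
-0.04 1050 z 5% [0.368 0.565 0.598] x [0.362 0.448]
-0.0 76 z 5% [0.574 0.591 0.599] x [0.299 0.361]
0.04 176 z 5% [0.126 0.262 0.595] x [0.06  0.288]
0.08 276 z 5% [0.231 0.264 0.587] x [0.066 0.176]
t 2.55 tcp [422.5 -99.9  74.7] x [ 0.003 -0.002 -1.   ] z [1.    0.028 0.003] F [ 0.5 -0.1  0.7] gap 77.0 j [-0.42  0.17 -0.58  0.81 -0.    1.13]
t 2.55 tcp [422.5 -99.9  74.7] x [ 0.003 -0.002 -1.   ] z [1.    0.028 0.003] F [ 0.5 -0.1  0.7] gap 77.0 j [-0.42  0.17 -0.58  0.81 -0.    1.13]
t 2.55 tcp [422.5 -99.9  74.7] x [ 0.003 -0.002 -1.   ] z [1.    0.028 0.003] F [ 0.5 -0.1  0.7] gap 77.0 j [-0.42  0.17 -0.58  0.81 -0.    1.13]
```

```bash
python3 -c "
from tgt import *
for i in range(4):
  env.read_camera('top'); show()"
```

```text
t 2.6 tcp [422.9 -99.8  75. ] x [ 0.004 -0.002 -1.   ] z [1.    0.028 0.004] F [-0.9 -0.6 -0.3] gap 76.9 j [-0.42  0.17 -0.58  0.81 -0.    1.13]
t 2.65 tcp [422.8 -99.6  74.9] x [ 0.005 -0.003 -1.   ] z [1.    0.028 0.004] F [-0.1 -0.1 -0.3] gap 76.6 j [-0.42  0.17 -0.58  0.81 -0.    1.13]
t 2.7 tcp [422.6 -99.4  74.6] x [ 0.004 -0.002 -1.   ] z [1.    0.029 0.004] F [ 0.7 -0.2  0.4] gap 76.9 j [-0.42  0.17 -0.58  0.81 -0.    1.13]
t 2.75 tcp [422.3 -99.1  74.3] x [ 0.004 -0.002 -1.   ] z [1.    0.029 0.004] F [ 0.1  0.3 -0.1] gap 77.0 j [-0.42  0.17 -0.58  0.81 -0.    1.13]
```

```bash
python3 -c "
from tgt import *
show();rel([.4205,-.0983,.016],down(1.7))"
```

```text
t 2.75 tcp [422.3 -99.1  74.3] x [ 0.004 -0.002 -1.   ] z [1.    0.029 0.004] F [ 0.1  0.3 -0.1] gap 77.0 j [-0.42  0.17 -0.58  0.81 -0.    1.13]
turn [-0.001  0.004  0.002] shift [ 0.0583  0.001  -0.002 ] deg 0.2
```

{"api": "step_arm", "payload": {
  "moves": [
    [[-0.001, 0.004, 0.002, 0.025, 0.001, -0.002, 0.95], [-0.001, 0.004, 0.002, 0.04, 0.001, -0.002, 0.95], [-0.001, 0.004, 0.002, 0.05, 0.001, -0.002, 0.95], [-0.001, 0.004, 0.002, 0.056, 0.001, -0.002, 0.95], [-0.001, 0.004, 0.002, 0.058, 0.001, -0.002, 0.95], [-0.001, 0.004, 0.002, 0.058, 0.001, -0.002, 0.95], [-0.001, 0.004, 0.002, 0.058, 0.001, -0.002, 0.95], [-0.001, 0.004, 0.002, 0.058, 0.001, -0.002, 0.95]]
  ]
}}

```text
clock: 3.55
tcp_pos: [0.4209, -0.0985, 0.0168]
orientation: [0.707, -0.011, 0.707, 0.01]
wrist_force: [0.7, -0.1, 0.3]
finger_gap: 0.0811
```

```bash
python3 -c "
from tgt import *
show();rel([.4205,-.0983,.013],down(1.7))"; python3 v.py b 330 140 490 260
```

```text
t 3.55 tcp [420.9 -98.5  16.8] x [ 0.001 -0.001 -1.   ] z [1.    0.03  0.001] F [ 0.7 -0.1  0.3] gap 81.1 j [-0.42  0.25 -0.66  0.66 -0.    1.13]
turn [0.    0.001 0.001] shift [ 0.0038  0.0002 -0.0004] deg 0.0
```

View pics/top_b_c.png

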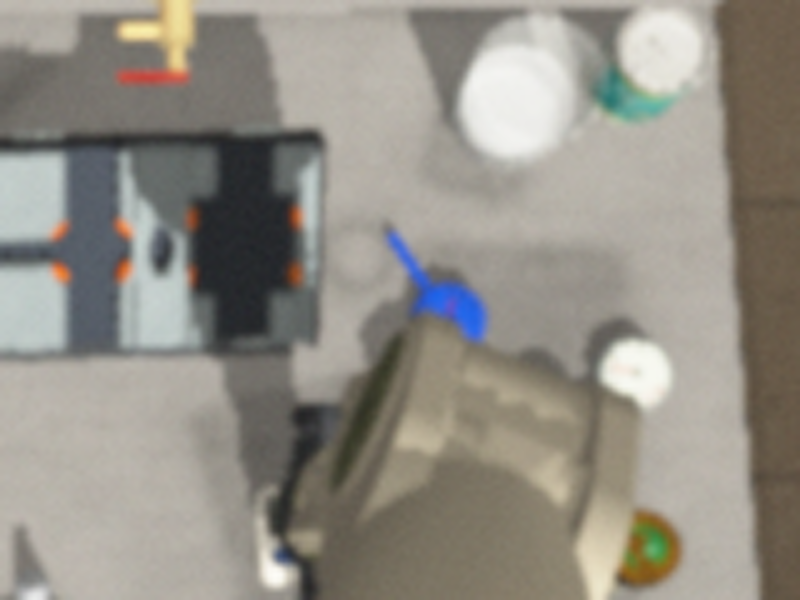

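{"api": "step_arm", "payload": {
  "moves": [
    [[0, 0.001, 0.001, 0.003, 0, -0.0004, 0.8], [0, 0.001, 0.001, 0.003, 0, -0.0004, 0.8], [0, 0.001, 0.001, 0.005, 0, -0.0004, 0.8], [0, 0.001, 0.001, 0.005, 0, -0.0004, 0.8]]
  ]
}}

```text
clock: 4.0
tcp_pos: [0.4203, -0.0984, 0.0115]
orientation: [0.707, -0.01, 0.707, 0.011]
wrist_force: [0.0, 0.1, 0.2]
finger_gap: 0.0685
```

```bash
python3 -c "
from tgt import *
show()"
```

```text
t 4.0 tcp [420.3 -98.4  11.5] x [-0.001  0.001 -1.   ] z [ 1.     0.03  -0.001] F [0.  0.1 0.2] gap 68.5 j [-0.42  0.26 -0.66  0.65  0.    1.12]
```

{"api": "step_arm", "payload": {
  "moves": [
    [[0, -0.001, 0, 0.002, 0, 0, 0.8], [0, -0.001, 0, 0.002, 0, 0, 0.8], [0, -0.001, 0, 0.004, 0, 0, 0.8], [0, -0.001, 0, 0.004, 0, 0, 0.8]]
  ]
}}

```text
clock: 4.4
tcp_pos: [0.4201, -0.0983, 0.0072]
orientation: [0.707, -0.01, 0.707, 0.011]
wrist_force: [-0.6, 0.2, 0.7]
finger_gap: 0.0682
```

{"api": "step_arm", "payload": {
  "moves": [
    [[0, 0, 0, 0.002, 0, 0, 0.78], [0, 0, 0, 0.002, 0, 0, 0.78], [0, 0, 0, 0.0035, 0, 0, 0.78], [0, 0, 0, 0.0035, 0, 0, 0.78]]
  ]
}}

```text
clock: 4.8
tcp_pos: [0.4202, -0.0983, 0.0043]
orientation: [0.707, -0.01, 0.707, 0.011]
wrist_force: [-1.1, 1.5, 7.2]
finger_gap: 0.0667
```

{"api": "step_arm", "payload": {
  "moves": [
    [[0, 0, 0, -0.003, 0, 0, 0.78], [0, 0, 0, -0.003, 0, 0, 0.78], [0, 0, 0, -0.003, 0, 0, 0.6], [0, 0, 0, -0.003, 0, 0, 0.6], [0, 0, 0, -0.003, 0, 0, 0.6], [0, 0, 0, -0.003, 0, 0, 0.6], [0, 0, 0, -0.003, 0, 0, 0.6]]
  ],
  "force": 60
}}

```text
clock: 5.5
tcp_pos: [0.4205, -0.0984, 0.0082]
orientation: [0.707, -0.011, 0.707, 0.011]
wrist_force: [-1.6, 1.0, 12.6]
finger_gap: 0.0588
```

```bash
python3 -c "
from tgt import *
show()"
```

```text
t 5.5 tcp [420.5 -98.4   8.2] x [ 0.001  0.    -1.   ] z [1.    0.03  0.001] F [-1.6  1.  12.6] gap 58.8 j [-0.42  0.26 -0.67  0.64  0.    1.12]
```

{"api": "step_arm", "payload": {
  "moves": [
    [[0, 0, 0, -0.02, 0, 0, 0.6], [0, 0, 0, -0.05, 0, 0, 0.6], [0, 0, 0, -0.08, 0, 0, 0.6], [0, 0, 0, -0.1, 0, 0, 0.6], [0, 0, 0, -0.1, 0, 0, 0.6], [0, 0, 0, -0.1, 0, 0, 0.6]]
  ]
}}

```text
clock: 6.1
tcp_pos: [0.4205, -0.0985, 0.1079]
orientation: [0.707, -0.011, 0.707, 0.011]
wrist_force: [-0.4, 0.6, -0.8]
finger_gap: 0.0587
```

```bash
python3 -c "
from tgt import *
show()"; python3 v.py c 330 140 490 260 290 140 450 260
```

```text
t 6.1 tcp [420.5 -98.5 107.9] x [ 0.001  0.    -1.   ] z [1.    0.03  0.001] F [-0.4  0.6 -0.8] gap 58.7 j [-0.42  0.13 -0.54  0.9   0.    1.12]
```

View pics/top_c_c.png

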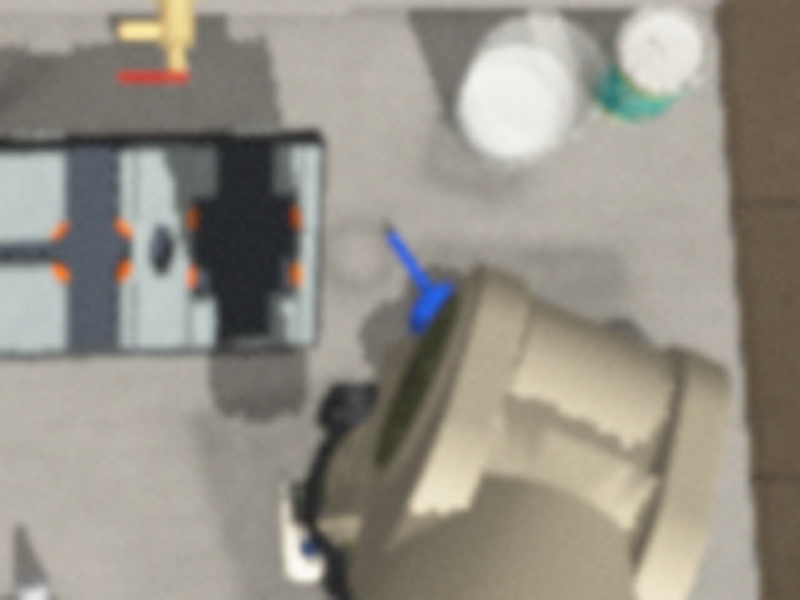

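```bash
python3 -c "
from tgt import *
rel(pin(0,-50.5,48),ins(0));print(pin(0,-50.5,48))"
```

```text
turn [ 0.005 -0.525 -0.003] shift [0.0032 0.0353 0.151 ] deg 30.1
[ 0.56944099 -0.0582713   0.10356922]
```

{"api": "step_arm", "payload": {
  "moves": [
    [[0.005, -0.1, 0, -0.03, 0.01, 0.03, 0.6], [0.005, -0.25, 0, -0.03, 0.02, 0.08, 0.6], [0.005, -0.4, 0, -0.03, 0.03, 0.12, 0.6], [0.005, -0.525, -0.003, -0.03, 0.035, 0.151, 0.6], [0.005, -0.525, -0.003, -0.02, 0.035, 0.151, 0.6], [0.005, -0.525, -0.003, 0.003, 0.035, 0.151, 0.6], [0.005, -0.525, -0.003, 0.003, 0.035, 0.151, 0.6], [0.005, -0.525, -0.003, 0.003, 0.035, 0.151, 0.6], [0.005, -0.525, -0.003, 0.003, 0.035, 0.151, 0.6], [0.005, -0.525, -0.003, 0.003, 0.035, 0.151, 0.6]]
  ]
}}

```text
clock: 7.2
tcp_pos: [0.5701, -0.059, 0.1047]
orientation: [0.866, -0.006, 0.5, 0.01]
wrist_force: [0.1, 0.0, -0.3]
finger_gap: 0.0582
```

```bash
python3 v.py d 290 120 450 240 290 120 450 240; python3 -c "
from tgt import *
show();rel(pin(0,-50.5,48),ins(0))"
```

```text
t 7.3 tcp [570.  -58.9 104.7] x [ 0.501  0.011 -0.865] z [0.865 0.022 0.501] F [-0.6 -0.1 -0.7] gap 58.0 j [-0.33  0.08 -0.77  0.22  0.18  1.26]
turn [0.    0.001 0.001] shift [ 0.0007  0.0006 -0.001 ] deg 0.1
```

View pics/top_d_c.png

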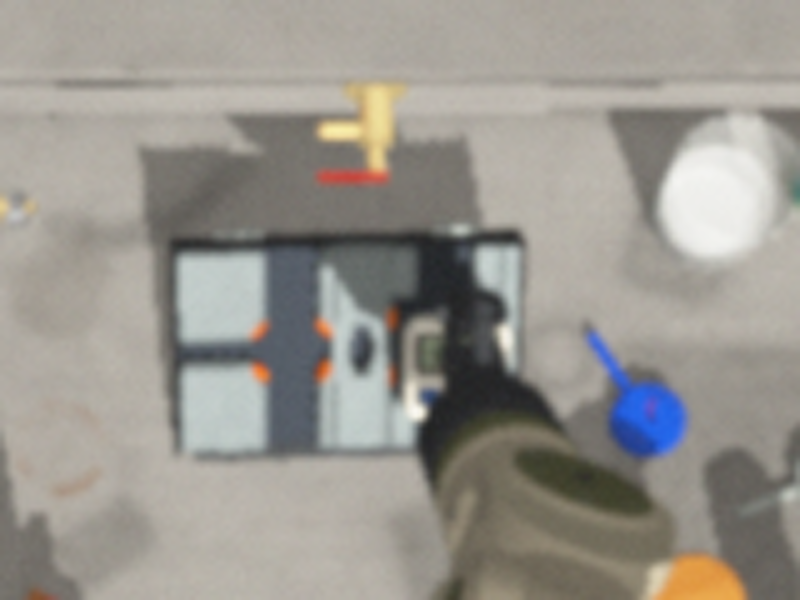

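View pics/scene_d_c.png

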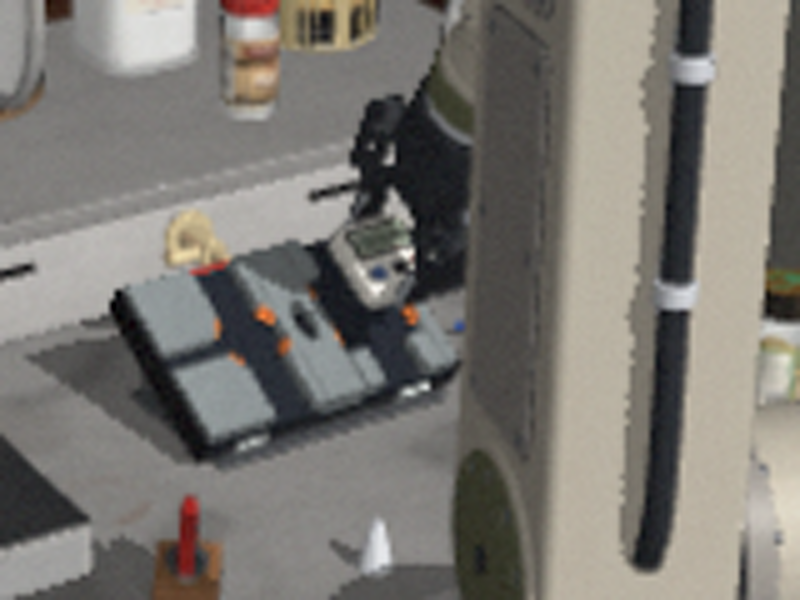

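```bash
cat > ov.py <<'E'
from look import *
from tgt import *
def proj(cam,P):
    c=CAL[cam];K=c['mtx'];T=c['camera_from_world'];q=np.atleast_2d(P)@T[:3,:3].T+T[:3,3];u=q@K.T;return u[:,:2]/u[:,2:]
def crop(cam,img,box,polys,fn,s=5):
    b=box;q=cv2.resize(img[b[1]:b[3],b[0]:b[2],::-1],None,fx=s,fy=s,interpolation=cv2.INTER_CUBIC).copy()
    for P,col in polys:
        u=(proj(cam,P)-[b[0],b[1]]+.5)*s-.5
        cv2.polylines(q,[np.round(u*8).astype(np.int32)],True,col,1,cv2.LINE_AA,3)
    cv2.imwrite(fn,q)
def rectP(cx,cy,hx,hy,z): return np.array([[cx+hx,cy+hy,z],[cx+hx,cy-hy,z],[cx-hx,cy-hy,z],[cx-hx,cy+hy,z]])
def insP(Q): return np.array([pin(*q) for q in Q])
E
python3 - <<'E'
from ov import *
s,p,r=cur()
def tim(z): # tool frame: x along tool, timer plane y,z
    Q=np.array([[8.2-z,a,b] for a,b in((31,31),(31,-31),(-31,-31),(-31,31))])/1000
    return p+r.apply(Q)
I=insP(rectP(0,8.5,63,103.5,0));S=insP(rectP(0,0,16.5,5.25,0))
for cam,box in(('top',(320,150,420,220)),('scene',(340,150,460,240))):
    img=np.load(cam+'_d.npz')['p']
    crop(cam,img,box,[(tim(16),(0,255,0)),(tim(0),(0,255,255)),(I,(255,0,255)),(S,(255,0,255))],f'pics/ov_{cam}_d.png',6)
E
```

```text
(no output)
```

View pics/ov_top_d.png

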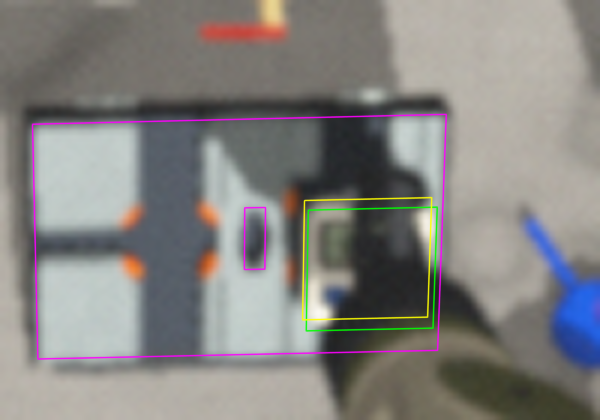

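View pics/ov_scene_d.png

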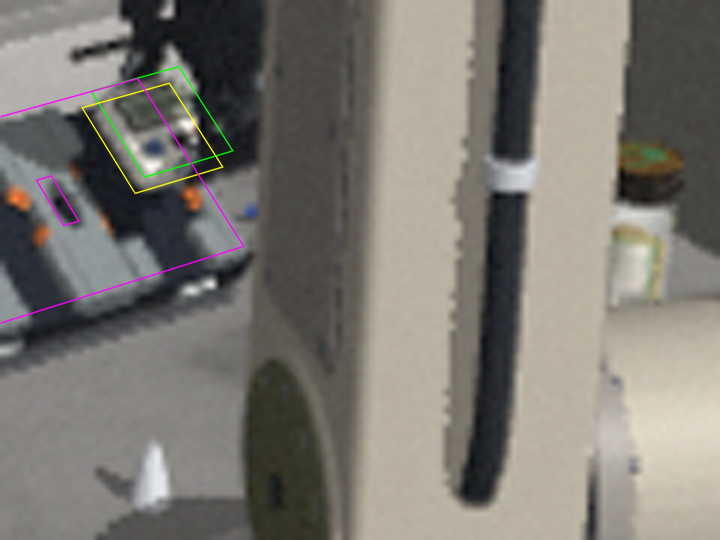

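Run:
```python
from ov import *
s,p,r=cur()
def tim(z):
    Q=np.array([[8.2-z,a,b] for a,b in((31,31),(31,-31),(-31,-31),(-31,31))])/1000
    return p+r.apply(Q)
I=insP(rectP(0,8.5,63,103.5,0));S=insP(rectP(0,0,16.5,5.25,0))
for cam,box in(('top',(350,165,400,210)),('scene',(344,155,394,210))):
    img=np.load(cam+'_d.npz')['p']
    crop(cam,img,box,[(tim(16),(0,255,0)),(tim(0),(0,255,255)),(I,(255,0,255)),(S,(255,0,255))],f'pics/ov_{cam}_d2.png',11)
```

```text
(no output)
```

View pics/ov_top_d2.png

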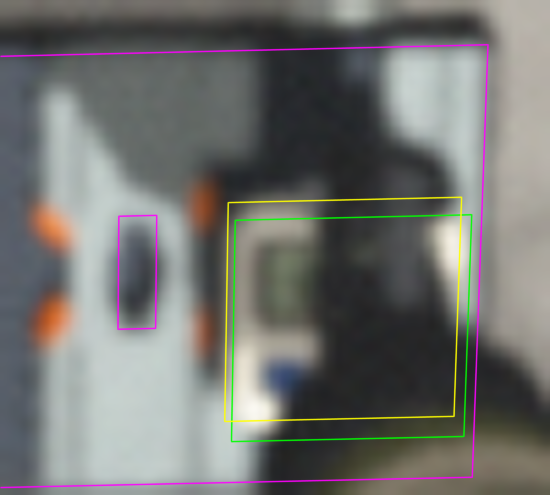

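View pics/ov_scene_d2.png

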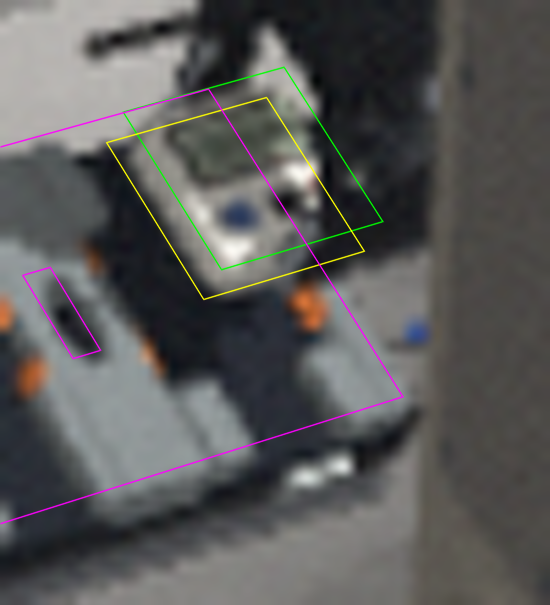

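```bash
cat > fit2.py <<'E'
from edges import *
import edges
# restrict edges: per camera choose outer + near edges at face level
E0=edges.E.copy()
X,Y=E0[:,0]*1e3,E0[:,1]*1e3
outer=(abs(abs(X)-63)<.1)&(E0[:,3]==0)|((abs(Y+95)<.1)|(abs(Y-112)<.1))&(E0[:,2]==0)
def sc1(v,cam,img,sel,h,dz):
    x,y,w=v;R=Rins(w);e=E0[sel];g=np.log(img[:,:,2].astype(np.float32)+15)
    A=np.c_[e[:,:2]+h*e[:,2:],0*e[:,0]]@R.T+[x,y,.062+dz];B=np.c_[e[:,:2]-h*e[:,2:],0*e[:,0]]@R.T+[x,y,.062+dz]
    return -np.clip(sample(cam,g,A[None])-sample(cam,g,B[None]),-.3,1.2).mean()
def fit(cam,img,sel,h,dz=0):
    best=min(((sc1((x,y,np.radians(w)),cam,img,sel,h,dz),(x,y,np.radians(w))) for x in np.arange(.580,.602,.002) for y in np.arange(-.016,.003,.002) for w in(0,1,2,3)))
    b=np.array(best[1]);r=minimize(sc1,b,args=(cam,img,sel,h,dz),method='Nelder-Mead',options=dict(initial_simplex=b+np.array([[0,0,0],[.002,0,0],[0,.002,0],[0,0,.02]])))
    return r
if __name__=='__main__':
    for tag in('0','_a'):
      for cam in('top','scene'):
        img=np.load(cam+tag+'.npz')['p']
        for nm,sel in(('outer',outer),('inner',~outer)):
            for h in(.003,.004):
                r=fit(cam,img,sel,h);print(tag,cam,nm,h,np.round(r.x[:2]*1e3,1),round(np.degrees(r.x[2]),2),round(r.fun,3))
E
python3 fit2.py
```

```text
0 top outer 0.003 [592.8  -7.5] 1.85 -0.276
0 top outer 0.004 [592.5  -7.9] 1.86 -0.308
0 top inner 0.003 [591.7  -7.1] 1.15 -0.446
0 top inner 0.004 [591.7  -6.9] 1.15 -0.522
0 scene outer 0.003 [576.9  -3.3] 0.95 -0.292
0 scene outer 0.004 [576.8  -3.3] 0.98 -0.334
0 scene inner 0.003 [583.2  -7. ] 0.94 -0.414
0 scene inner 0.004 [582.8  -6.4] 0.92 -0.511
_a top outer 0.003 [592.9  -7. ] 2.01 -0.364
_a top outer 0.004 [592.4  -7.2] 1.85 -0.415
_a top inner 0.003 [592.  -7.] 1.77 -0.467
_a top inner 0.004 [591.9  -7. ] 2.24 -0.567
_a scene outer 0.003 [577.9  -4.5] 0.18 -0.34
_a scene outer 0.004 [579.2  -5.1] 0.06 -0.415
_a scene inner 0.003 [583.2  -7.4] 0.87 -0.473
_a scene inner 0.004 [582.4  -6.9] 0.69 -0.581
```

Run:
```python
from ov import *
from pts import cloud
for cam in('top','scene'):
    f=np.load(cam+'0.npz');d=f['d'];W=cloud(cam,d)
    def at(P,r=1):
        u=np.round(proj(cam,P)[0]).astype(int);q=W[u[1]-r:u[1]+r+1,u[0]-r:u[0]+r+1].reshape(-1,3);return np.round(np.median(q,0)*1e3,1),u
    for nm,P in [('face nw',pin(35,90,0)),('face sw',pin(-40,85,0)),('mid',pin(-40,0,0)),('mid+',pin(40,0,0)),('table k',[.45,.12,0]),('table2',[.48,.05,0]),('table3',[.46,-.02,0]),('table4',[.36,.07,0]),('table5',[.7,.1,0])]:
        print(cam,nm,np.round(np.array(P)*1e3,1),*at(np.array(P)))
```

```text
top face nw [620.3  83.5  79.5] [620.4  84.6  79.4] [332 179]
top face sw [555.5  76.9  42. ] [556.1  78.1  42.4] [334 202]
top mid [557.6  -8.   42. ] [556.1  -8.5  42.6] [362 202]
top mid+ [626.8  -6.4  82. ] [625.5  -6.   82.6] [362 177]
top table k [450. 120.   0.] [ 4.516e+02  1.186e+02 -3.000e-01] [321 237]
top table2 [480.  50.   0.] [480.5  49.1  -1. ] [343 228]
top table3 [460. -20.   0.] [461.4 -19.8   1.1] [365 234]
top table4 [360.  70.   0.] [358.7  71.5  -1.5] [336 267]
top table5 [700. 100.   0.] [701.1 100.1  -2.3] [327 161]
scene face nw [620.3  83.5  79.5] [619.1  87.4  80.2] [322 181]
scene face sw [555.5  76.9  42. ] [549.9  79.6  42.6] [334 199]
scene mid [557.6  -8.   42. ] [554.5  -7.4  43.5] [355 192]
scene mid+ [626.8  -6.4  82. ] [625.   -5.2  81.8] [344 174]
scene table k [450. 120.   0.] [448.9 119.9  -1.7] [340 228]
scene table2 [480.  50.   0.] [ 4.845e+02  4.580e+01 -2.000e-01] [353 217]
scene table3 [460. -20.   0.] [ 4.585e+02 -1.890e+01  2.000e-01] [374 215]
scene table4 [360.  70.   0.] [359.4  69.7  -0.6] [369 237]
scene table5 [700. 100.   0.] [699.2  99.9  -1.1] [307 193]
```

Run:
```python
from ov import *
from pts import cloud
s,p,r=cur()
for cam,us in(('scene',[(344+200/11,155+130/11),(344+250/11,155+150/11),(344+185/11,155+190/11),(344+215/11,155+235/11)]),('top',[(350+255/11,165+280/11),(350+290/11,165+280/11),(350+250/11,165+350/11),(350+255/11,165+400/11)])):
    f=np.load(cam+'_d.npz');W=cloud(cam,f['d'])
    for u in us:
        c,ro=np.round(u).astype(int)
        q=W[ro,c]; t=r.inv().apply(q-p)*1e3
        print(cam,(c,ro),'tool frame mm',np.round(t,1),'h above bottom',round(8.2-t[0],1), f['p'][ro,c])
    # blue button centroid
    im=f['p'].astype(int);m=(im[:,:,2]-im[:,:,0]>25)&(im[:,:,2]-im[:,:,0]<160)
    b=np.zeros_like(m); 
    if cam=='scene': b[170:180,360:372]=1
    else: b[195:204,370:382]=1
    m&=b; v,u=np.nonzero(m);w=(im[:,:,2]-im[:,:,0])[m]
    uv=np.array([(u*w).sum()/w.sum(),(v*w).sum()/w.sum()]); pr=proj(cam,p+r.apply(np.array([8.2-17.5,0,0])/1000+np.array([0,0,0])))
    # button in tool frame: tool z = insert x; timer: x offset -13.2 (tool z), y +16.3 -> tool y sign
    for sy in(1,-1):
        B=p+r.apply(np.array([8.2-17.5,sy*16.3,-13.2])/1000);print(cam,'button seen',uv.round(2),'pred',proj(cam,B)[0].round(2),sy,B.round(3))
```

```text
scene (np.int64(362), np.int64(167)) tool frame mm [-7.1  9.6 15.2] h above bottom 15.3 [80 85 78]
scene (np.int64(367), np.int64(169)) tool frame mm [-9.9 -1.7  0.9] h above bottom 18.1 [85 88 80]
scene (np.int64(361), np.int64(172)) tool frame mm [-6.3 23.8 -1.9] h above bottom 14.5 [166 164 157]
scene (np.int64(364), np.int64(176)) tool frame mm [ -6.8  22.3 -19.9] h above bottom 15.0 [184 182 174]
scene button seen [365.47 174.39] pred [364.72 173.58] 1 [ 0.554 -0.043  0.106]
scene button seen [365.47 174.39] pred [372.43 171.33] -1 [ 0.554 -0.076  0.106]
top (np.int64(373), np.int64(190)) tool frame mm [-4.5 24.2 13.1] h above bottom 12.7 [103 100  92]
top (np.int64(376), np.int64(190)) tool frame mm [-9.6 16.1 14.6] h above bottom 17.8 [ 97 104  87]
top (np.int64(373), np.int64(197)) tool frame mm [-10.5  24.6  -6.4] h above bottom 18.7 [187 183 170]
top (np.int64(373), np.int64(201)) tool frame mm [ -8.5  24.1 -19.5] h above bottom 16.7 [236 234 224]
top button seen [375.31 198.92] pred [375.74 199.  ] 1 [ 0.554 -0.043  0.106]
top button seen [375.31 198.92] pred [386.92 198.75] -1 [ 0.554 -0.076  0.106]
```

```bash
sed -i 's/^IX,IY,IW=.*/IX,IY,IW=.5915,-.0072,np.radians(1.6)/' tgt.py
cat >> tgt.py <<'E'
def inI():
    s,p,r=cur();print('tcp in insert',np.round(Rins().T@(p-[IX,IY,.062])*1e3,1),'F ins',np.round(Rins().T@s['wrist_force'],1),'gap',round(s['finger_gap']*1e3,1),'t',round(s['clock'],2))
E
python3 -c "
from tgt import *
inI();rel(pin(0,-51.2,12),ins(0))"
```

```text
tcp in insert [  1.5 -51.   48.4] F ins [-0.8 -0.1 -0.3] gap 58.0 t 7.3
turn [-0.003  0.001  0.003] shift [ 0.0364 -0.0001 -0.0015] deg 0.2
```

{"api": "step_arm", "payload": {
  "moves": [
    [[-0.003, 0.001, 0.003, 0.02, 0, -0.0015, 0.6], [-0.003, 0.001, 0.003, 0.032, 0, -0.0015, 0.6], [-0.003, 0.001, 0.003, 0.036, 0, -0.0015, 0.6], [-0.003, 0.001, 0.003, 0.036, 0, -0.0015, 0.6], [-0.003, 0.001, 0.003, 0.036, 0, -0.0015, 0.6], [-0.003, 0.001, 0.003, 0.036, 0, -0.0015, 0.6]]
  ],
  "force": 80
}}

```text
clock: 7.9
tcp_pos: [0.5868, -0.0585, 0.0733]
orientation: [0.866, -0.007, 0.5, 0.012]
wrist_force: [0.9, 0.5, -0.2]
finger_gap: 0.0574
```

```bash
python3 -c "
from tgt import *
inI()"
python3 - <<'E'
from ov import *
s,p,r=cur()
def tim(z):
    Q=np.array([[8.2-z,a,b] for a,b in((31,31),(31,-31),(-31,-31),(-31,31))])/1000
    return p+r.apply(Q)
I=insP(rectP(0,-50.5,32.5,32.5,0))
for cam,box in(('top',(350,165,400,210)),('scene',(344,155,394,210))):
    img,_=snap(cam,cam+'_e')
    crop(cam,img,box,[(tim(16),(0,255,0)),(I,(255,0,255))],f'pics/ov_{cam}_e.png',11)
E
```

```text
tcp in insert [  0.3 -51.1  12.8] F ins [ 0.7  0.5 -0.6] gap 57.4 t 7.9
```

View pics/ov_top_e.png

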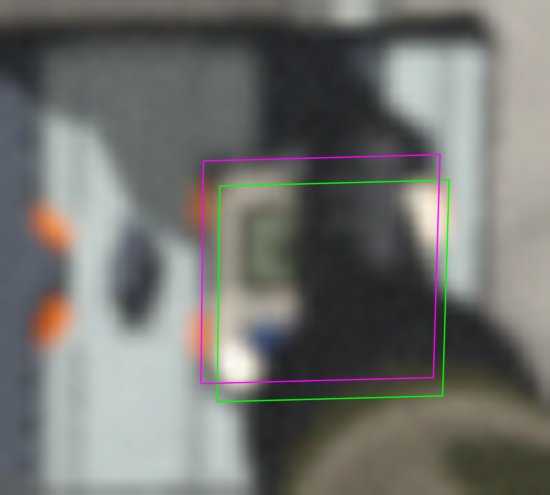

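View pics/ov_scene_e.png

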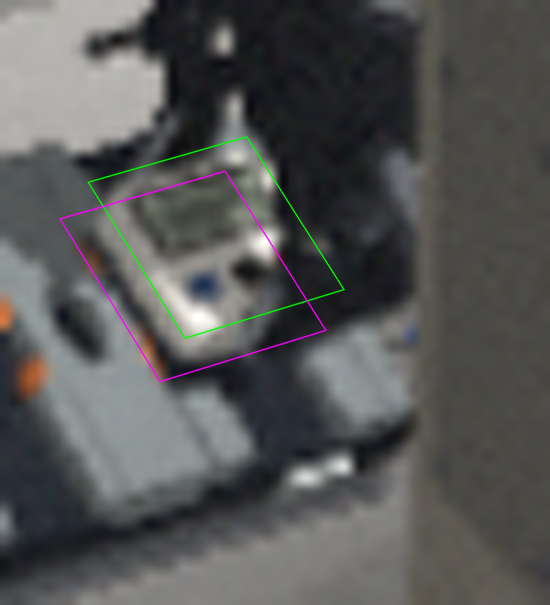

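{"api": "step_arm", "payload": {
  "moves": [
    [[0, 0, 0, 0.006, 0, -0.0003, 0.6], [0, 0, 0, 0.008, 0, -0.0003, 0.6], [0, 0, 0, 0.01, 0, -0.0003, 0.6], [0, 0, 0, 0.01, 0, -0.0003, 0.6], [0, 0, 0, 0.01, 0, -0.0003, 0.6]]
  ]
}}

```text
clock: 8.5
tcp_pos: [0.5914, -0.0581, 0.0642]
orientation: [0.866, -0.007, 0.5, 0.013]
wrist_force: [0.1, 1.5, 0.7]
finger_gap: 0.0578
```

```bash
python3 -c "
from tgt import *
inI();rel(pin(0,-51.2,-4.5),ins(0))"
```

```text
tcp in insert [ -0.2 -50.9   2.7] F ins [0.5 1.5 0.5] gap 57.8 t 8.5
turn [ 0.001  0.    -0.001] shift [ 0.0072 -0.0003  0.0002] deg 0.1
```

{"api": "step_arm", "payload": {
  "moves": [
    [[0, 0, 0, 0.002, 0, 0, 0.6], [0, 0, 0, 0.004, 0, 0, 0.6], [0, 0, 0, 0.006, 0, 0, 0.6], [0, 0, 0, 0.006, 0, 0, 0.6], [0, 0, 0, 0.006, 0, 0, 0.6]]
  ]
}}

```text
clock: 9.0
tcp_pos: [0.5941, -0.0579, 0.0597]
orientation: [0.866, -0.007, 0.5, 0.013]
wrist_force: [-9.3, 0.7, 11.4]
finger_gap: 0.0577
```

```bash
python3 -c "
from tgt import *
inI()"
```

```text
tcp in insert [ -0.1 -50.8  -2.6] F ins [-2.3  0.9 14.5] gap 57.7 t 9.0
```

{"api": "step_arm", "payload": {
  "moves": [
    [[0, 0, 0, 0.002, 0, 0, 0.6], [0, 0, 0, 0.003, 0, 0, 0.6], [0, 0, 0, 0.004, 0, 0, 0.6], [0, 0, 0, 0.004, 0, 0, 0.6]]
  ]
}}

```text
clock: 9.4
tcp_pos: [0.5943, -0.0579, 0.0595]
orientation: [0.866, -0.007, 0.499, 0.012]
wrist_force: [-40.8, 1.7, 52.1]
finger_gap: 0.0577
```

```bash
python3 -c "
from tgt import *
inI()"
```

```text
tcp in insert [ -0.1 -50.7  -2.9] F ins [-9.2  2.8 65.5] gap 57.7 t 9.4
```

{"api": "step_arm", "payload": {
  "moves": [
    [[0, 0, 0, 0, 0, 0, 0.6], [0, 0, 0, 0, 0, 0, 0.95], [0, 0, 0, 0, 0, 0, 0.95], [0, 0, 0, 0, 0, 0, 0.95], [0, 0, 0, -0.02, 0, 0, 0.95], [0, 0, 0, -0.05, 0, 0, 0.5], [0, 0, 0, -0.06, 0, 0, 0], [0, 0, 0, -0.06, 0, 0, 0], [0, 0, 0, -0.06, 0, 0, 0], [0, 0, 0, -0.06, 0, 0, 0]]
  ]
}}

```text
clock: 10.4
tcp_pos: [0.5641, -0.0586, 0.1103]
orientation: [0.866, -0.007, 0.5, 0.012]
wrist_force: [-0.0, 0.0, -0.3]
finger_gap: 0.0077
```

```bash
python3 -c "
from tgt import *
inI()"
python3 - <<'E'
from ov import *
T=insP(rectP(0,-50.5,31,31,4));I=insP(rectP(0,-50.5,32.5,32.5,0))
for cam,box in(('top',(350,165,400,210)),('scene',(344,155,394,210))):
    img,_=snap(cam,cam+'_f')
    crop(cam,img,box,[(T,(0,255,0)),(I,(255,0,255))],f'pics/ov_{cam}_f.png',11)
E
```

```text
tcp in insert [ -0.9 -50.6  56.2] F ins [-0.1  0.  -0.2] gap 7.7 t 10.4
```

View pics/ov_top_f.png

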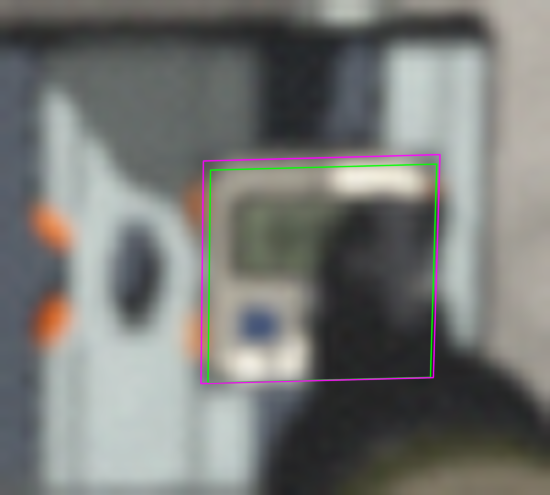

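View pics/ov_scene_f.png

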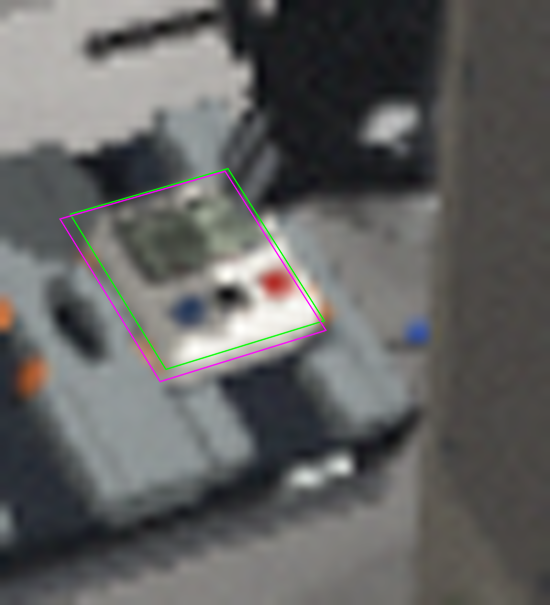

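```bash
python3 -c "
from tgt import *
inI();rel(pin(3,-50.5,19),ins(0))"
```

```text
tcp in insert [ -1.  -50.5  56.2] F ins [-0.3 -0.3  0.5] gap 0.1 t 10.5
turn [-0.  0.  0.] shift [0.0372 0.     0.004 ] deg 0.0
```

{"api": "step_arm", "payload": {
  "moves": [
    [[0, 0, 0, 0.025, 0, 0.004, 0], [0, 0, 0, 0.037, 0, 0.004, 0], [0, 0, 0, 0.037, 0, 0.004, 0], [0, 0, 0, 0.04, 0, 0.004, 0], [0, 0, 0, 0.042, 0, 0.004, 0], [0, 0, 0, 0.042, 0, 0.004, 0]]
  ]
}}

```text
clock: 11.1
tcp_pos: [0.5867, -0.0576, 0.0768]
orientation: [0.866, -0.007, 0.5, 0.012]
wrist_force: [-16.7, 1.0, 18.1]
finger_gap: 0.0
```

```bash
python3 -c "
from tgt import *
inI()"
```

```text
tcp in insert [  2.1 -50.2  15.9] F ins [-5.4  1.5 24.1] gap 0.0 t 11.1
```

{"api": "step_arm", "payload": {
  "moves": [
    [[0, 0, 0, 0.002, 0, 0, 0], [0, 0, 0, 0.002, 0, 0, 0], [0, 0, 0, -0.01, 0, 0, 0], [0, 0, 0, -0.05, 0, 0, 0.3], [0, 0, 0, -0.08, 0, 0, 0.6], [0, 0, 0, -0.08, 0, 0, 1]]
  ]
}}

```text
clock: 11.7
tcp_pos: [0.5477, -0.0593, 0.1508]
orientation: [0.867, -0.008, 0.498, 0.011]
wrist_force: [-0.6, -0.7, 0.8]
finger_gap: 0.0433
```

```bash
python3 -c "
from tgt import *
show();rel([.5212,-.3055,.20],down(19.8))"
```

```text
t 11.7 tcp [547.7 -59.3 150.8] x [ 0.504  0.012 -0.863] z [0.863 0.025 0.505] F [-0.6 -0.7  0.8] gap 43.3 j [-0.35 -0.03 -0.74  0.35  0.19  1.24]
turn [-0.31   0.524  0.086] shift [-0.0587 -0.2455 -0.0041] deg 35.2
```

{"api": "step_arm", "payload": {
  "moves": [
    [[0, 0, 0, -0.04, -0.03, -0.004, 1], [-0.1, 0.15, 0.02, -0.058, -0.08, -0.004, 1], [-0.31, 0.524, 0.086, -0.0587, -0.2455, -0.0041, 1], [-0.31, 0.524, 0.086, -0.0587, -0.2455, -0.0041, 1], [-0.31, 0.524, 0.086, -0.0587, -0.2455, -0.0041, 1], [-0.31, 0.524, 0.086, -0.0587, -0.2455, -0.0041, 1], [-0.31, 0.524, 0.086, -0.0587, -0.2455, -0.0041, 1], [-0.31, 0.524, 0.086, -0.0587, -0.2455, -0.0041, 1], [-0.31, 0.524, 0.086, -0.0587, -0.2455, -0.0041, 1], [-0.31, 0.524, 0.086, -0.0587, -0.2455, -0.0041, 1]]
  ]
}}

```text
clock: 12.7
tcp_pos: [0.5208, -0.3041, 0.2005]
orientation: [0.697, -0.122, 0.696, 0.122]
wrist_force: [0.2, 0.2, 0.4]
finger_gap: 0.0856
```

Run:
```python
from ov import *
show();rel([.5212,-.3055,.05],down(19.8))
T=insP(rectP(0,-50.5,31,31,4));I=insP(rectP(0,-50.5,32.5,32.5,0));J=insP(rectP(0,8.5,63,103.5,0))
for cam,box in(('top',(320,160,400,220)),('scene',(310,150,394,213))):
    img,_=snap(cam,cam+'_g')
    crop(cam,img,box,[(T,(0,255,0)),(I,(255,0,255)),(J,(255,0,255))],f'pics/ov_{cam}_g.png',9)
img=np.load('top_g.npz')['p'];cv2.imwrite('pics/top_g_c.png',cv2.resize(img[130:260,370:490,::-1],None,fx=4.5,fy=4.5))
```

```text
t 12.7 tcp [ 520.8 -304.1  200.5] x [ 0.001 -0.    -1.   ] z [0.941 0.339 0.   ] F [0.2 0.2 0.4] gap 85.6 j [-0.66  0.38  0.04  1.23  0.    0.56]
turn [0.001 0.    0.001] shift [ 0.1505 -0.0014 -0.0002] deg 0.0
```

View pics/ov_top_g.png

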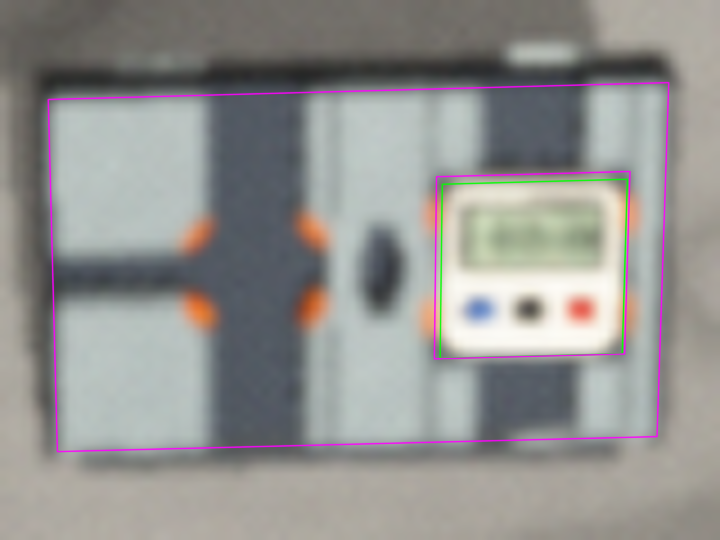

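View pics/top_g_c.png

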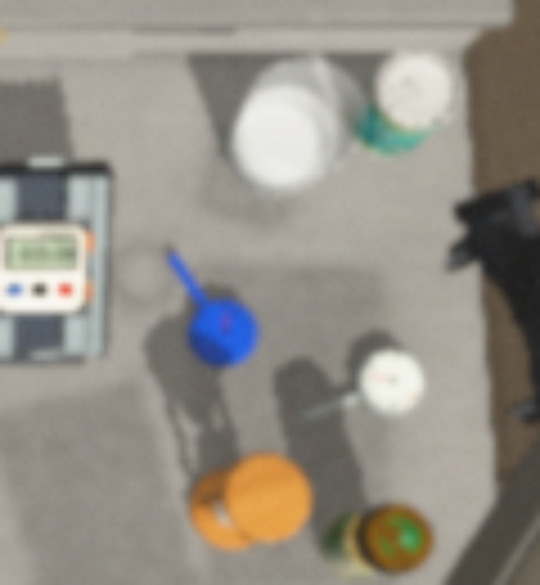

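View pics/ov_scene_g.png

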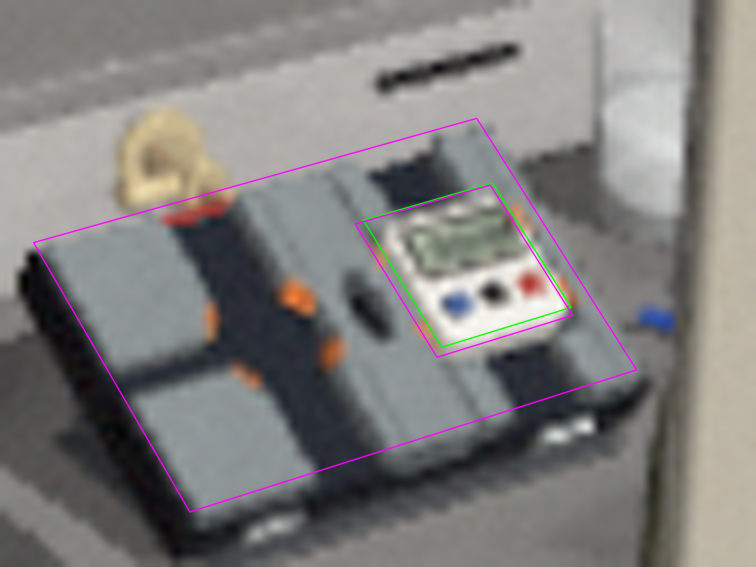

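{"api": "step_arm", "payload": {
  "moves": [
    [[0, 0, 0, 0.04, -0.0014, 0, 0.8], [0, 0, 0, 0.09, -0.0014, 0, 0.8], [0, 0, 0, 0.13, -0.0014, 0, 0.8], [0, 0, 0, 0.155, -0.0014, 0, 0.8], [0, 0, 0, 0.17, -0.0014, 0, 0.8], [0, 0, 0, 0.178, -0.0014, 0, 0.8], [0, 0, 0, 0.182, -0.0014, 0, 0.8], [0, 0, 0, 0.182, -0.0014, 0, 0.8], [0, 0, 0, 0.182, -0.0014, 0, 0.8], [0, 0, 0, 0.182, -0.0014, 0, 0.8]]
  ]
}}

```text
clock: 13.8
tcp_pos: [0.5224, -0.3063, 0.0199]
orientation: [0.697, -0.123, 0.696, 0.121]
wrist_force: [0.0, 0.2, -0.4]
finger_gap: 0.0684
```

```bash
python3 - <<'E'
from ov import *
show();rel([.5212,-.3055,.013],down(19.8))
E
python3 v.py h 390 160 490 240
```

```text
t 13.8 tcp [ 522.4 -306.3   19.9] x [ 0.003 -0.002 -1.   ] z [0.941 0.339 0.002] F [ 0.   0.2 -0.4] gap 68.4 j [-0.66  0.52 -0.21  0.83 -0.    0.56]
turn [0.001 0.002 0.003] shift [ 0.0069  0.0012 -0.0008] deg 0.2
```

View pics/top_h_c.png

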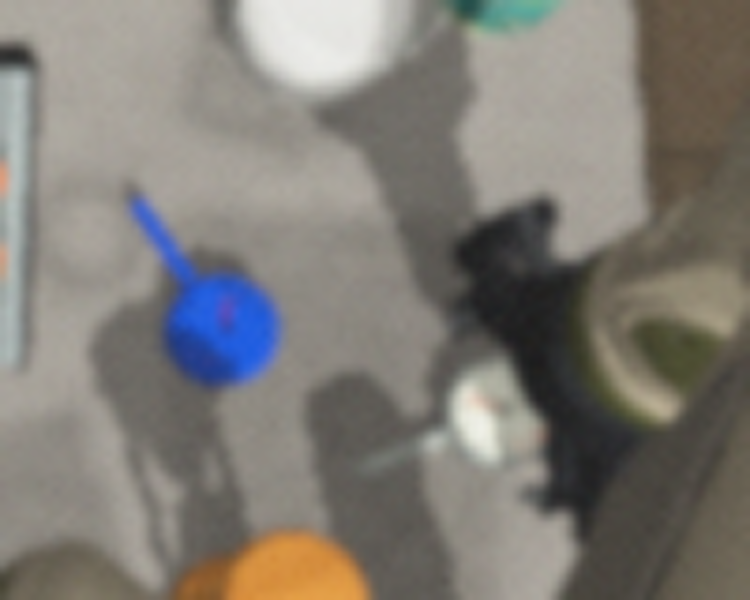

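{"api": "step_arm", "payload": {
  "moves": [
    [[0.001, 0.002, 0.003, 0.0065, 0.0012, -0.0008, 0.8], [0.001, 0.002, 0.003, 0.0065, 0.0012, -0.0008, 0.7], [0.001, 0.002, 0.003, 0.0065, 0.0012, -0.0008, 0.4], [0.001, 0.002, 0.003, 0.0065, 0.0012, -0.0008, 0.4], [0.001, 0.002, 0.003, 0.0065, 0.0012, -0.0008, 0.4], [0.001, 0.002, 0.003, 0.0065, 0.0012, -0.0008, 0.4], [0.001, 0.002, 0.003, 0.0065, 0.0012, -0.0008, 0.4]]
  ],
  "force": 60
}}

```text
clock: 14.55
tcp_pos: [0.5211, -0.3055, 0.0136]
orientation: [0.696, -0.121, 0.697, 0.121]
wrist_force: [-1.3, 1.2, 5.2]
finger_gap: 0.0431
```

Run:
```python
from ov import *
show()
```

```text
t 14.55 tcp [ 521.1 -305.5   13.6] x [-0. -0. -1.] z [ 0.941  0.338 -0.   ] F [-1.3  1.2  5.2] gap 43.1 j [-0.66  0.53 -0.22  0.82 -0.    0.56]
```

{"api": "step_arm", "payload": {
  "moves": [
    [[0, 0, 0, -0.02, 0, 0, 0.4], [0, 0, 0, -0.06, 0, 0, 0.4], [0, 0, 0, -0.11, 0, 0, 0.4], [0, 0, 0, -0.16, 0, 0, 0.4], [0, 0, 0, -0.17, 0, 0, 0.4], [0, 0, 0, -0.17, 0, 0, 0.4]]
  ]
}}

```text
clock: 15.15
tcp_pos: [0.5225, -0.3065, 0.1858]
orientation: [0.698, -0.123, 0.696, 0.12]
wrist_force: [0.9, -0.4, -2.1]
finger_gap: 0.0428
```

```bash
python3 - <<'E'
from ov import *
show();rel(pin(0,42.5,60),ins(0))
E
python3 v.py i 390 160 490 240
```

```text
t 15.15 tcp [ 522.5 -306.5  185.8] x [ 0.004 -0.003 -1.   ] z [0.941 0.338 0.002] F [ 0.9 -0.4 -2.1] gap 42.8 j [-0.66  0.39  0.02  1.19 -0.    0.56]
turn [ 0.311 -0.516 -0.079] shift [0.0709 0.3083 0.1508] deg 34.8
```

View pics/top_i_c.png

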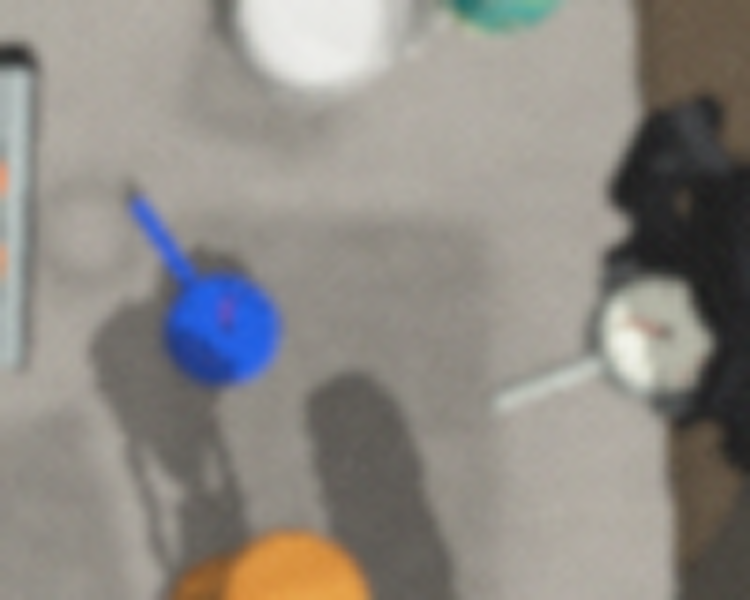

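Gauge lifted cleanly, with the probe still perpendicular to the jaws. Now move over the round pocket.

{"api": "step_arm", "payload": {
  "moves": [
    [[0, 0, 0, 0, 0.05, 0.02, 0.4], [0.05, -0.1, 0, 0, 0.1, 0.05, 0.4], [0.1, -0.2, -0.02, 0, 0.15, 0.08, 0.4], [0.2, -0.3, -0.04, 0, 0.2, 0.11, 0.4], [0.3, -0.45, -0.07, 0.01, 0.25, 0.13, 0.4], [0.311, -0.516, -0.079, 0.03, 0.3, 0.15, 0.4], [0.311, -0.516, -0.079, 0.06, 0.308, 0.151, 0.4], [0.311, -0.516, -0.079, 0.071, 0.308, 0.151, 0.4], [0.311, -0.516, -0.079, 0.071, 0.308, 0.151, 0.4], [0.311, -0.516, -0.079, 0.071, 0.308, 0.151, 0.4], [0.311, -0.516, -0.079, 0.071, 0.308, 0.151, 0.4], [0.311, -0.516, -0.079, 0.071, 0.308, 0.151, 0.4]]
  ]
}}

```text
clock: 16.4
tcp_pos: [0.5605, 0.034, 0.1134]
orientation: [0.866, -0.005, 0.501, 0.012]
wrist_force: [0.2, 0.7, -0.3]
finger_gap: 0.0427
```

```bash
cat > gz.py <<'E'
from ov import *
tag=sys.argv[1]
s,p,r=cur()
t=np.linspace(0,2*np.pi,60)
H=float(sys.argv[2]) if len(sys.argv)>2 else 13.6
def circ(rad,z): return p+r.apply(np.c_[0*t+H-z,rad*np.cos(t),rad*np.sin(t)]/1000)
pr=p+r.apply(np.array([[H-7,23,3.5],[H-7,65,3.5],[H-7,65,-3.5],[H-7,23,-3.5]])/1000)
pk=insP(np.c_[24.5*np.cos(t),42.5+24.5*np.sin(t),0*t]); ch=insP([[7,67,0],[7,112,0],[-7,112,0],[-7,67,0]])
J=insP(rectP(0,8.5,63,103.5,0))
for cam,box in(('top',(315,150,395,210)),('scene',(305,150,389,213))):
    img,_=snap(cam,cam+'_'+tag)
    crop(cam,img,box,[(circ(23,16),(0,255,0)),(pr,(0,255,0)),(pk,(255,0,255)),(ch,(255,0,255)),(J,(255,0,255))],f'pics/ov_{cam}_{tag}.png',9)
inI()
rel(pin(0,42.5,17),ins(0))
E
python3 gz.py j
```

```text
tcp in insert [-0.4 42.3 59.5] F ins [ 0.3  0.7 -1.6] gap 42.8 t 16.5
turn [-0.003 -0.002 -0.002] shift [0.0425 0.0002 0.0005] deg 0.2
```

View pics/ov_top_j.png

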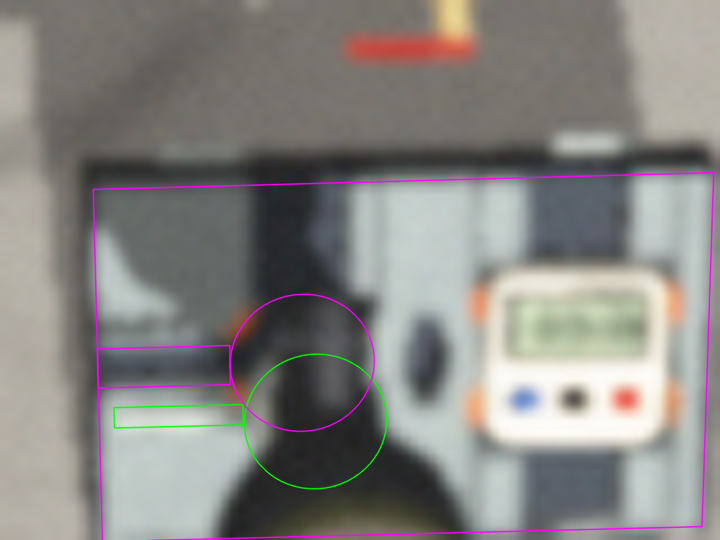

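View pics/ov_scene_j.png

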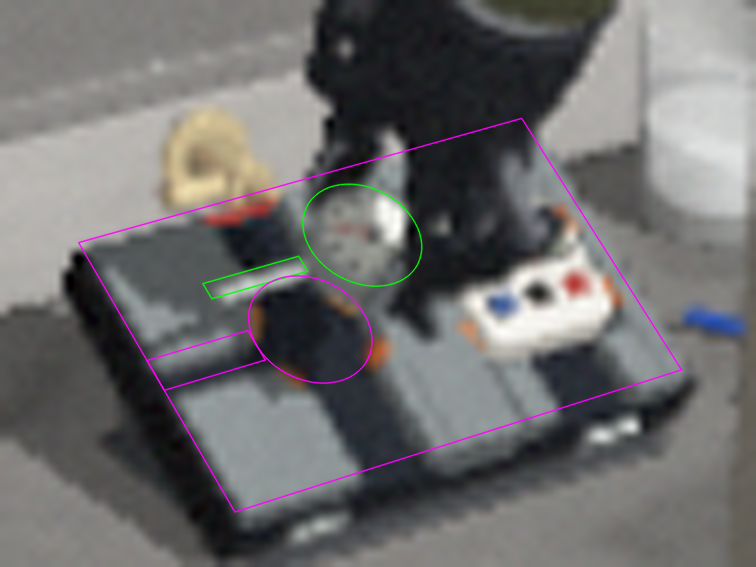

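{"api": "step_arm", "payload": {
  "moves": [
    [[-0.003, -0.002, -0.002, 0.02, 0, 0.0005, 0.4], [-0.003, -0.002, -0.002, 0.034, 0, 0.0005, 0.4], [-0.003, -0.002, -0.002, 0.04, 0, 0.0005, 0.4], [-0.003, -0.002, -0.002, 0.0425, 0, 0.0005, 0.4], [-0.003, -0.002, -0.002, 0.0425, 0, 0.0005, 0.4], [-0.003, -0.002, -0.002, 0.0425, 0, 0.0005, 0.4]]
  ],
  "force": 80
}}

```text
clock: 17.1
tcp_pos: [0.582, 0.0348, 0.0772]
orientation: [0.866, -0.007, 0.5, 0.012]
wrist_force: [-0.1, -0.5, -0.7]
finger_gap: 0.0421
```

```bash
python3 gz.py k
```

```text
tcp in insert [ 0.5 42.3 17.4] F ins [ 0.2 -0.1 -0.8] gap 42.2 t 17.2
turn [0.    0.001 0.   ] shift [ 0.0004  0.0002 -0.0005] deg 0.1
```

View pics/ov_scene_k.png

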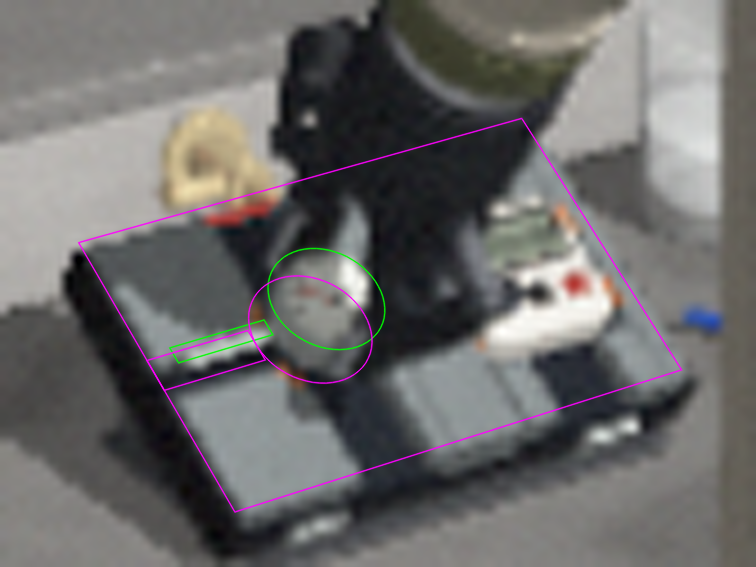

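View pics/ov_top_k.png

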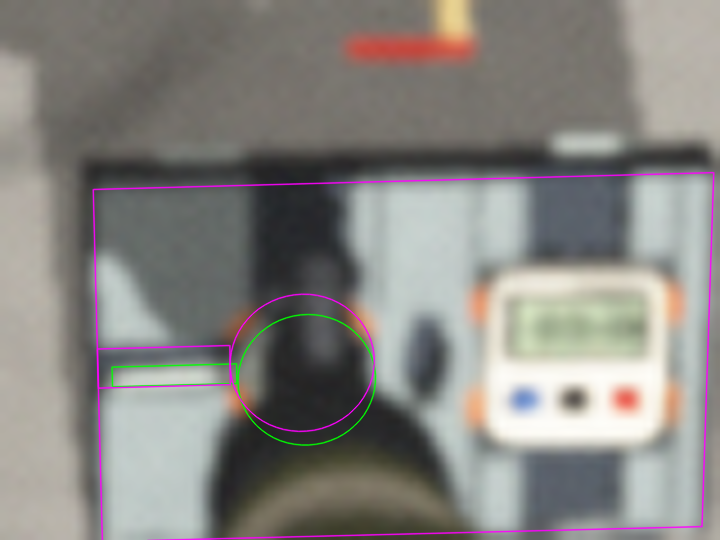

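{"api": "step_arm", "payload": {
  "moves": [
    [[0, 0, 0, 0.004, 0, -0.0005, 0.4], [0, 0, 0, 0.008, 0, -0.0005, 0.4], [0, 0, 0, 0.009, 0, -0.0005, 0.4], [0, 0, 0, 0.009, 0, -0.0005, 0.4]]
  ]
}}

```text
clock: 17.6
tcp_pos: [0.5861, 0.0354, 0.0694]
orientation: [0.866, -0.007, 0.499, 0.012]
wrist_force: [-3.2, 0.7, 3.9]
finger_gap: 0.0424
```

```bash
python3 -c "
from tgt import *
inI()"
```

```text
tcp in insert [ 0.  42.7  8.5] F ins [-0.9  0.8  5. ] gap 42.4 t 17.6
```

{"api": "step_arm", "payload": {
  "moves": [
    [[0, 0, 0, 0.003, 0, 0, 0.4], [0, 0, 0, 0.005, 0, 0, 0.4], [0, 0, 0, 0.007, 0, 0, 0.4], [0, 0, 0, 0.007, 0, 0, 0.4], [0, 0, 0, 0.007, 0, 0, 0.4]]
  ]
}}

```text
clock: 18.1
tcp_pos: [0.5886, 0.0354, 0.0637]
orientation: [0.866, -0.007, 0.5, 0.012]
wrist_force: [-12.9, -0.8, 15.3]
finger_gap: 0.0422
```

```bash
python3 -c "
from tgt import *
inI()"
```

```text
tcp in insert [-0.6 42.7  2.3] F ins [-3.6 -0.5 19.7] gap 42.2 t 18.1
```

{"api": "step_arm", "payload": {
  "moves": [
    [[0, 0, 0, 0.001, 0, 0, 0.4], [0, 0, 0, 0.002, 0, 0, 0.4], [0, 0, 0, 0.003, 0, 0, 0.4], [0, 0, 0, 0.003, 0, 0, 0.4]]
  ]
}}

```text
clock: 18.5
tcp_pos: [0.5887, 0.0354, 0.0635]
orientation: [0.866, -0.008, 0.499, 0.012]
wrist_force: [-33.4, -1.4, 41.7]
finger_gap: 0.0421
```

```bash
python3 -c "
from tgt import *
inI()"
```

```text
tcp in insert [-0.6 42.7  2.1] F ins [-8.2 -0.4 52.8] gap 42.1 t 18.5
```

{"api": "step_arm", "payload": {
  "moves": [
    [[0, 0, 0, 0, 0, 0, 0.4], [0, 0, 0, 0, 0, 0, 0.7], [0, 0, 0, 0, 0, 0, 0.75], [0, 0, 0, 0, 0, 0, 0.75], [0, 0, 0, -0.02, 0, 0, 0.75], [0, 0, 0, -0.04, 0, 0, 0.4], [0, 0, 0, -0.04, 0, 0, 0], [0, 0, 0, -0.04, 0, 0, 0], [0, 0, 0, -0.04, 0, 0, 0], [0, 0, 0, -0.04, 0, 0, 0], [0, 0, 0, -0.04, 0, 0, 0]]
  ]
}}

```text
clock: 19.6
tcp_pos: [0.5685, 0.0349, 0.0973]
orientation: [0.866, -0.008, 0.5, 0.012]
wrist_force: [0.8, -0.2, -0.6]
finger_gap: 0.0
```

```bash
python3 gz.py l; python3 -c "
from tgt import *
rel(pin(0,42.5,18),ins(0))"
```

```text
tcp in insert [-1.1 42.8 41.7] F ins [-0.7 -0.1  0.4] gap -0.3 t 19.7
turn [0.001 0.001 0.001] shift [ 0.0247 -0.0002  0.001 ] deg 0.1
turn [0.001 0.001 0.001] shift [ 0.0237 -0.0002  0.001 ] deg 0.1
```

View pics/ov_scene_l.png

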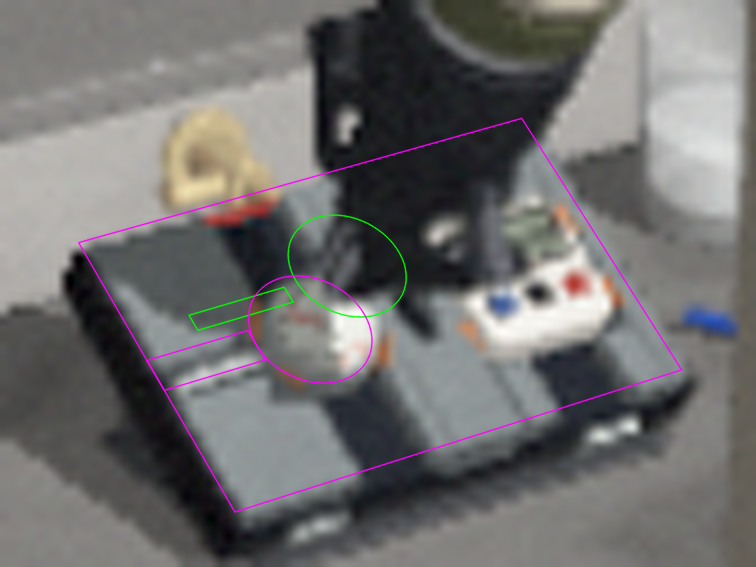

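Gauge sits in its pocket with the probe in the channel. Press on the dial's middle with closed fingertips.

{"api": "step_arm", "payload": {
  "moves": [
    [[0, 0, 0, 0.015, 0, 0.001, 0], [0, 0, 0, 0.024, 0, 0.001, 0], [0, 0, 0, 0.026, 0, 0.001, 0], [0, 0, 0, 0.028, 0, 0.001, 0], [0, 0, 0, 0.028, 0, 0.001, 0]]
  ]
}}

```text
clock: 20.2
tcp_pos: [0.5824, 0.0352, 0.0755]
orientation: [0.866, -0.008, 0.499, 0.011]
wrist_force: [-23.9, -1.8, 29.9]
finger_gap: 0.0001
```

```bash
python3 -c "
from tgt import *
inI()"
```

```text
tcp in insert [-0.1 42.6 15.7] F ins [-5.8 -1.1 37.9] gap 0.1 t 20.2
```

{"api": "step_arm", "payload": {
  "moves": [
    [[0, 0, 0, -0.01, 0, 0, 0], [0, 0, 0, -0.05, 0, 0, 0.2], [0, 0, 0, -0.09, 0, 0, 0.5], [0, 0, 0, -0.1, 0, 0, 0.5], [0, 0, 0, -0.1, 0, 0, 0.5]]
  ]
}}

```text
clock: 20.7
tcp_pos: [0.5331, 0.0339, 0.1642]
orientation: [0.867, -0.008, 0.498, 0.011]
wrist_force: [-0.4, 0.5, -0.3]
finger_gap: 0.0429
```

Run:
```python
from ov import *
from pts import cloud
for c in('top','scene'):
    f=np.load(c+'0.npz');W=cloud(c,f['d']);q=W[(f['d']>0)]
    r=np.hypot(q[:,0]-.4147,q[:,1]-.192);k=(q[:,2]>.02)&(r<.22)&(r>.05)&(q[:,0]<.68)
    o=np.argsort(r[k])[:1500:150];print(c,np.c_[q[k][o],r[k][o]].round(3))
show();rel([.4147,.192,.13],down(54.8))
```

```text
top [[0.449 0.239 0.052 0.058]
 [0.482 0.252 0.054 0.09 ]
 [0.498 0.259 0.05  0.107]
 [0.523 0.244 0.051 0.12 ]
 [0.498 0.292 0.051 0.13 ]
 [0.532 0.269 0.051 0.14 ]
 [0.532 0.284 0.053 0.149]
 [0.461 0.34  0.05  0.155]
 [0.504 0.326 0.055 0.161]
 [0.511 0.327 0.065 0.166]]
scene [[0.448 0.237 0.044 0.056]
 [0.445 0.274 0.033 0.087]
 [0.5   0.258 0.051 0.108]
 [0.49  0.291 0.053 0.124]
 [0.519 0.283 0.056 0.138]
 [0.496 0.318 0.055 0.15 ]
 [0.477 0.338 0.054 0.159]
 [0.534 0.308 0.106 0.166]
 [0.536 0.312 0.152 0.17 ]
 [0.553 0.296 0.16  0.173]]
t 20.7 tcp [533.1  33.9 164.2] x [ 0.504  0.011 -0.863] z [0.863 0.026 0.505] F [-0.4  0.5 -0.3] gap 42.9 j [-0.13 -0.08 -0.76  0.37  0.08  1.43]
turn [-0.905  0.489  0.248] shift [-0.0284  0.1614 -0.1154] deg 60.6
```

{"api": "step_arm", "payload": {
  "moves": [
    [[-0.1, 0.05, 0.03, -0.05, 0.02, -0.03, 0.45], [-0.3, 0.15, 0.08, -0.06, 0.07, -0.08, 0.45], [-0.5, 0.25, 0.13, -0.055, 0.12, -0.1, 0.45], [-0.7, 0.38, 0.19, -0.05, 0.15, -0.115, 0.45], [-0.905, 0.489, 0.248, -0.04, 0.1614, -0.1154, 0.45], [-0.905, 0.489, 0.248, -0.0284, 0.1614, -0.1154, 0.45], [-0.905, 0.489, 0.248, -0.0284, 0.1614, -0.1154, 0.45], [-0.905, 0.489, 0.248, -0.0284, 0.1614, -0.1154, 0.45], [-0.905, 0.489, 0.248, -0.0284, 0.1614, -0.1154, 0.45], [-0.905, 0.489, 0.248, -0.0284, 0.1614, -0.1154, 0.45], [-0.905, 0.489, 0.248, -0.0284, 0.1614, -0.1154, 0.45]]
  ]
}}

```text
clock: 21.8
tcp_pos: [0.414, 0.1917, 0.1291]
orientation: [0.628, -0.325, 0.628, 0.325]
wrist_force: [-0.6, 0.4, -0.0]
finger_gap: 0.0385
```

Run:
```python
from ov import *
show();rel([.4147,.192,.049],down(54.8))
for cam,box in(('top',(315,150,395,210)),('scene',(305,150,389,213))):
    img,_=snap(cam,cam+'_m'); b=box
    T=insP(rectP(0,-50.5,31,31,4));t=np.linspace(0,2*np.pi,60);C=insP(np.c_[23*np.cos(t),42.5+23*np.sin(t),0*t+4])
    crop(cam,img,b,[(T,(0,255,0)),(C,(0,255,0)),(insP(rectP(0,0,16.5,5.25,0)),(255,0,255)),(insP(rectP(0,0,8,8,0)),(255,0,255))],f'pics/ov_{cam}_m.png',9)
img=np.load('scene_m.npz')['p'];cv2.imwrite('pics/scene_m_c.png',cv2.resize(img[160:260,280:400,::-1],None,fx=6,fy=6,interpolation=cv2.INTER_CUBIC))
```

```text
t 21.8 tcp [414.  191.7 129.1] x [-0.001 -0.    -1.   ] z [ 0.578  0.816 -0.001] F [-0.6  0.4 -0. ] gap 38.5 j [ 0.26  0.16 -0.45  0.97 -0.    0.87]
turn [-0.001 -0.001 -0.001] shift [ 0.0801 -0.0005  0.0007] deg 0.1
```

View pics/ov_top_m.png

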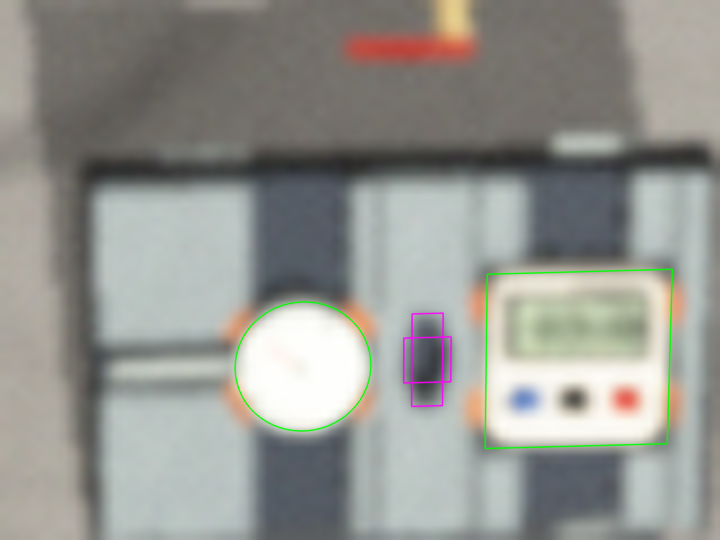

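View pics/scene_m_c.png

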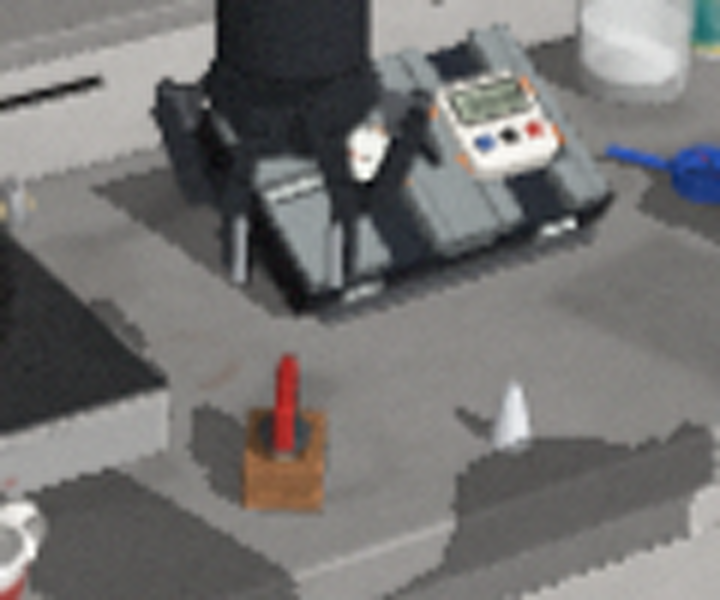

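{"api": "step_arm", "payload": {
  "moves": [
    [[-0.001, -0.001, -0.001, 0.035, -0.0005, 0.0007, 0.45], [-0.001, -0.001, -0.001, 0.06, -0.0005, 0.0007, 0.45], [-0.001, -0.001, -0.001, 0.075, -0.0005, 0.0007, 0.45], [-0.001, -0.001, -0.001, 0.08, -0.0005, 0.0007, 0.45], [-0.001, -0.001, -0.001, 0.08, -0.0005, 0.0007, 0.45], [-0.001, -0.001, -0.001, 0.08, -0.0005, 0.0007, 0.45], [-0.001, -0.001, -0.001, 0.08, -0.0005, 0.0007, 0.45]]
  ],
  "force": 30
}}

```text
clock: 22.6
tcp_pos: [0.4159, 0.1922, 0.0509]
orientation: [0.629, -0.326, 0.627, 0.325]
wrist_force: [0.1, -0.4, 1.3]
finger_gap: 0.0384
```

Run:
```python
from ov import *
show();rel([.4147,.192,.049],down(54.8))
img,_=snap('scene','scene_n')
cv2.imwrite('pics/scene_n_c.png',cv2.resize(img[190:260,290:370,::-1],None,fx=8,fy=8,interpolation=cv2.INTER_CUBIC))
```

```text
t 22.6 tcp [415.9 192.2  50.9] x [ 0.003  0.001 -1.   ] z [0.577 0.817 0.002] F [ 0.1 -0.4  1.3] gap 38.4 j [ 0.26  0.24 -0.56  0.77 -0.    0.87]
turn [-0.     0.002  0.002] shift [ 0.0019  0.0009 -0.0009] deg 0.2
```

View pics/scene_n_c.png

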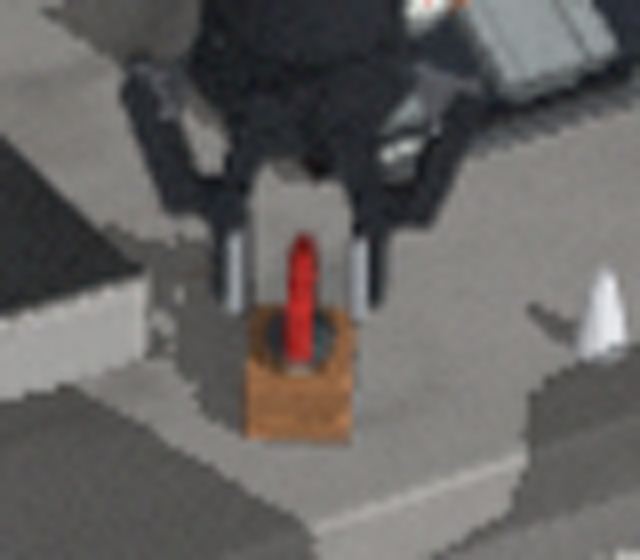

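{"api": "step_arm", "payload": {
  "moves": [
    [[0, 0.002, 0.002, 0.0019, 0.0009, -0.0009, 0.3], [0, 0.002, 0.002, 0.0019, 0.0009, -0.0009, 0.15], [0, 0.002, 0.002, 0.0019, 0.0009, -0.0009, 0], [0, 0.002, 0.002, 0.0019, 0.0009, -0.0009, 0], [0, 0.002, 0.002, 0.0019, 0.0009, -0.0009, 0], [0, 0.002, 0.002, 0.0019, 0.0009, -0.0009, 0], [0, 0.002, 0.002, 0.0019, 0.0009, -0.0009, 0]]
  ],
  "force": 40
}}

```text
clock: 23.35
tcp_pos: [0.4148, 0.1921, 0.0492]
orientation: [0.628, -0.325, 0.628, 0.325]
wrist_force: [-1.9, -0.4, 5.4]
finger_gap: 0.0095
```

Run:
```python
from ov import *
show()
```

```text
t 23.35 tcp [414.8 192.1  49.2] x [ 0.001  0.    -1.   ] z [0.577 0.817 0.001] F [-1.9 -0.4  5.4] gap 9.5 j [ 0.26  0.25 -0.56  0.76 -0.    0.87]
```

{"api": "step_arm", "payload": {
  "moves": [
    [[0, 0, 0, -0.01, 0, 0, 0], [0, 0, 0, -0.025, 0, 0, 0], [0, 0, 0, -0.05, 0, 0, 0], [0, 0, 0, -0.09, 0, 0, 0], [0, 0, 0, -0.12, 0, 0, 0], [0, 0, 0, -0.12, 0, 0, 0]]
  ],
  "force": 70
}}

```text
clock: 23.95
tcp_pos: [0.4174, 0.1928, 0.1738]
orientation: [0.631, -0.326, 0.625, 0.325]
wrist_force: [0.4, -1.2, -1.0]
finger_gap: 0.0085
```

```bash
sed -i 's/^IX,IY,IW=.*/IX,IY,IW=.5912,-.0072,np.radians(1.6)/' tgt.py
python3 - <<'E'
from ov import *
show();rel(pin(0,0,65),ins(90));print(pin(0,0,65))
img,_=snap('scene','scene_o')
cv2.imwrite('pics/scene_o_c.png',cv2.resize(img[150:250,290:400,::-1],None,fx=6,fy=6,interpolation=cv2.INTER_CUBIC))
E
```

```text
t 23.95 tcp [417.4 192.8 173.8] x [ 0.008  0.002 -1.   ] z [0.576 0.817 0.007] F [ 0.4 -1.2 -1. ] gap 8.5 j [ 0.26  0.12 -0.37  1.07  0.    0.87]
turn [-0.628 -0.164 -0.498] shift [ 0.0562 -0.231  -0.0831] deg 46.9
[ 0.55871267 -0.00810745  0.11829165]
```

View pics/scene_o_c.png

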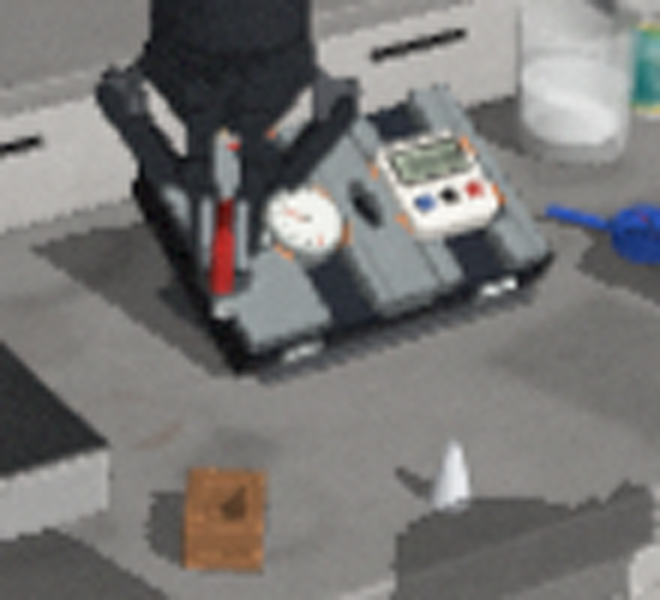

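{"api": "step_arm", "payload": {
  "moves": [
    [[-0.08, -0.02, -0.06, -0.01, -0.04, -0.015, 0], [-0.2, -0.05, -0.15, -0.01, -0.08, -0.03, 0], [-0.32, -0.08, -0.24, -0.005, -0.12, -0.045, 0], [-0.44, -0.11, -0.34, 0, -0.16, -0.06, 0], [-0.56, -0.145, -0.44, 0.005, -0.2, -0.075, 0], [-0.628, -0.164, -0.498, 0.015, -0.225, -0.083, 0], [-0.628, -0.164, -0.498, 0.03, -0.231, -0.083, 0], [-0.628, -0.164, -0.498, 0.045, -0.231, -0.083, 0], [-0.628, -0.164, -0.498, 0.056, -0.231, -0.083, 0], [-0.628, -0.164, -0.498, 0.056, -0.231, -0.083, 0], [-0.628, -0.164, -0.498, 0.056, -0.231, -0.083, 0], [-0.628, -0.164, -0.498, 0.056, -0.231, -0.083, 0]]
  ]
}}

```text
clock: 25.2
tcp_pos: [0.5576, -0.0083, 0.1164]
orientation: [-0.607, 0.617, -0.346, -0.363]
wrist_force: [1.0, -0.1, -0.6]
finger_gap: 0.0083
```

```bash
cat > kz.py <<'E'
from ov import *
tag=sys.argv[1]
s,p,r=cur();inI();show()
H=37.2
def kb(x0,hx,hy): # rect at key height x0 ; key x = tool y , key y= tool z
    return p+r.apply(np.array([[H-x0,hx,hy],[H-x0,hx,-hy],[H-x0,-hx,-hy],[H-x0,-hx,hy]])/1000)
polys=[(kb(0,14,4),(0,255,0)),(kb(6,14,4),(0,255,0)),(kb(22,27,5),(255,255,0)),(kb(48,27,5),(255,255,0)),(insP(rectP(0,0,16.5,5.25,0)),(255,0,255)),(insP(rectP(0,0,8,8,0)),(255,0,255))]
for cam,box in(('top',(335,150,395,205)),('scene',(320,140,385,203))):
    img,_=snap(cam,cam+'_'+tag)
    for i,pp in enumerate((polys,[])):
        crop(cam,img,box,pp,f'pics/ov_{cam}_{tag}{i}.png',9)
    a=cv2.imread(f'pics/ov_{cam}_{tag}0.png');b=cv2.imread(f'pics/ov_{cam}_{tag}1.png')
    q=np.hstack([a,b]);f=800/q.shape[1];cv2.imwrite(f'pics/ov_{cam}_{tag}.png',cv2.resize(q,None,fx=f,fy=f) if f<1 else q)
rel(pin(0,0,30),ins(90))
E
python3 kz.py p
```

```text
tcp in insert [-1.9 -0.2 63.9] F ins [ 0.5 -0.1 -1. ] gap 8.3 t 25.2
t 25.2 tcp [557.6  -8.3 116.4] x [ 0.498  0.014 -0.867] z [-0.028  1.    -0.   ] F [ 1.  -0.1 -0.6] gap 8.3 j [-0.22  0.03 -0.79  0.24  0.12 -0.22]
turn [ 0.    -0.    -0.001] shift [ 0.0341 -0.0014  0.0002] deg 0.1
```

View pics/ov_top_p.png

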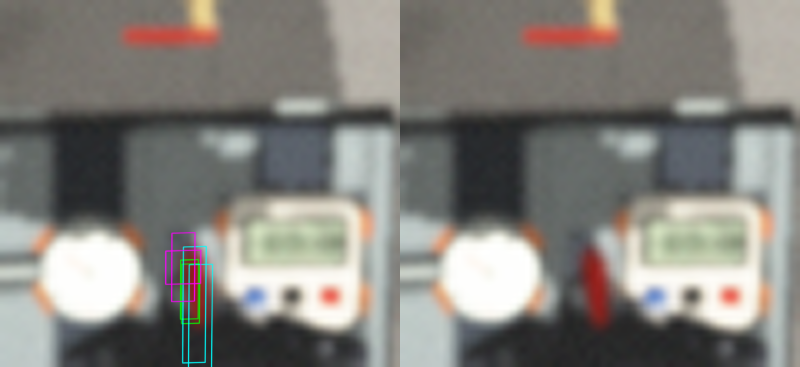

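View pics/ov_scene_p.png

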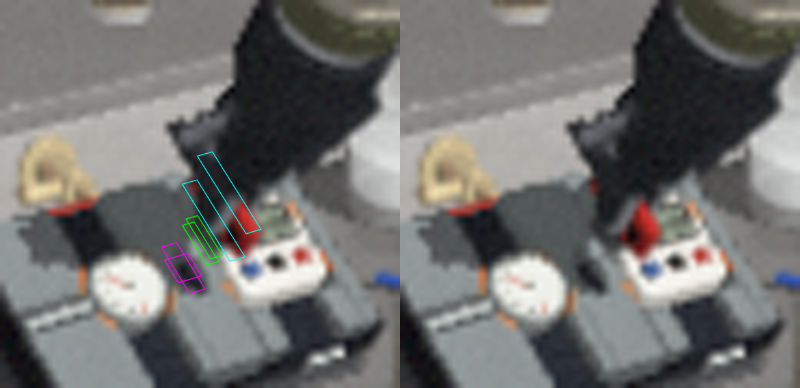

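Run:
```python
import cv2,numpy as np
for cam,b in(('top',(352,180,378,202)),('scene',(345,160,372,192))):
    p=np.load(f'{cam}_p.npz')['p'][b[1]:b[3],b[0]:b[2],::-1]
    cv2.imwrite(f'pics/z_{cam}_p.png',cv2.resize(p,None,fx=18,fy=18,interpolation=cv2.INTER_CUBIC))
a=cv2.imread('pics/z_top_p.png');b=cv2.imread('pics/z_scene_p.png')
from ov import *
s,p,r=cur();H=37.2
h=max(a.shape[0],b.shape[0]);o=np.zeros((h,a.shape[1]+b.shape[1]+5,3),np.uint8)
def kb(x0,hx,hy): return p+r.apply(np.array([[H-x0,hx,hy],[H-x0,hx,-hy],[H-x0,-hx,-hy],[H-x0,-hx,hy]])/1000)
for cam,im,bx in(('top',a,(352,180)),('scene',b,(345,160))):
    for P,col in((kb(0,14,4),(0,255,0)),(kb(6,14,4),(0,255,0)),(kb(22,27,5),(255,255,0)),(kb(48,27,5),(255,255,0))):
        u=(proj(cam,P)-bx+.5)*18-.5;cv2.polylines(im,[np.round(u).astype(np.int32)],True,col,1)
o[:a.shape[0],:a.shape[1]]=a;o[:b.shape[0],a.shape[1]+5:]=b
f=min(1,800/o.shape[1],600/o.shape[0]);cv2.imwrite('pics/z_p.png',cv2.resize(o,None,fx=f,fy=f))
```

```text
(no output)
```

View pics/z_p.png

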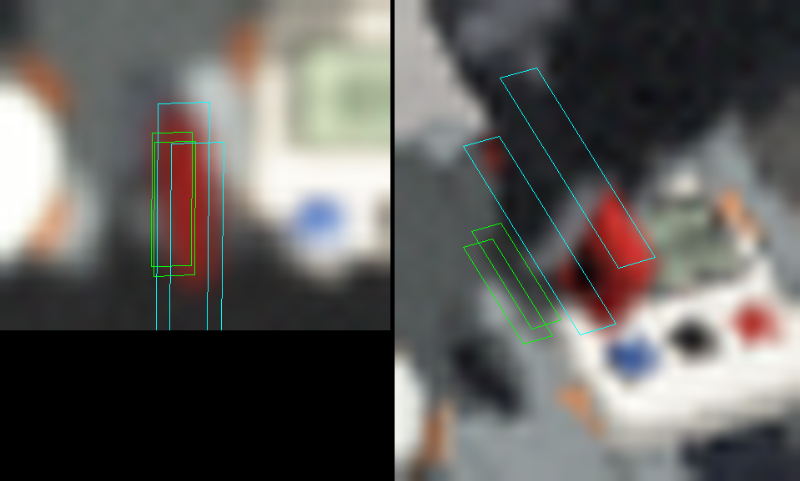

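```bash
python3 -c "
from tgt import *
inI();rel(pin(0,0,39.5),ins(90))"
```

```text
tcp in insert [-1.4 -0.2 64.1] F ins [-0.6 -0.4 -0.9] gap 8.3 t 25.3
turn [ 0.    -0.    -0.001] shift [ 0.0246 -0.0014  0.0002] deg 0.1
```

{"api": "step_arm", "payload": {
  "moves": [
    [[0, 0, -0.001, 0.015, -0.0014, 0.0002, 0], [0, 0, -0.001, 0.022, -0.0014, 0.0002, 0], [0, 0, -0.001, 0.0245, -0.0014, 0.0002, 0], [0, 0, -0.001, 0.0245, -0.0014, 0.0002, 0], [0, 0, -0.001, 0.0245, -0.0014, 0.0002, 0], [0, 0, -0.001, 0.0245, -0.0014, 0.0002, 0]]
  ]
}}

```text
clock: 25.9
tcp_pos: [0.5714, -0.0078, 0.0966]
orientation: [-0.607, 0.617, -0.345, -0.362]
wrist_force: [0.3, -0.4, -0.7]
finger_gap: 0.0085
```

```bash
python3 kz.py q; python3 -c "
from tgt import *
inI();rel(pin(0,0,32),ins(90))"
```

```text
tcp in insert [ 0.2 -0.1 39.9] F ins [-0.1 -0.4 -0.8] gap 8.5 t 25.9
t 25.9 tcp [571.4  -7.8  96.6] x [ 0.5    0.013 -0.866] z [-0.028  1.    -0.001] F [ 0.3 -0.4 -0.7] gap 8.5 j [-0.22  0.09 -0.79  0.18  0.12 -0.21]
turn [ 0.    -0.001  0.   ] shift [0.0099 0.0002 0.0001] deg 0.0
tcp in insert [ 0.2 -0.1 39.9] F ins [ 0.6 -0.1 -1. ] gap 8.2 t 26.0
turn [ 0.    -0.001  0.   ] shift [0.0079 0.0002 0.0001] deg 0.0
```

View pics/ov_scene_q.png

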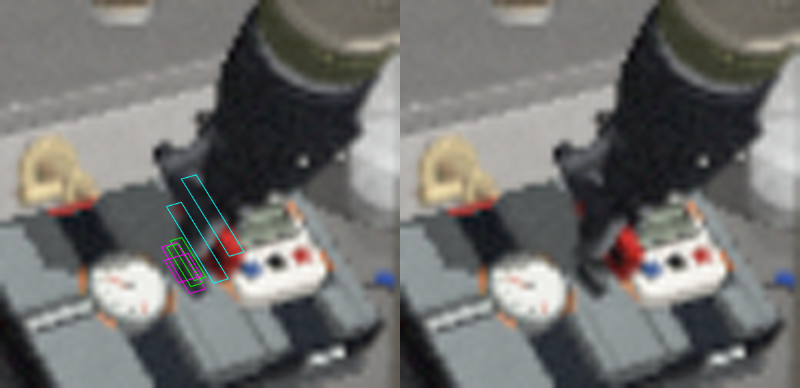

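View pics/ov_top_q.png

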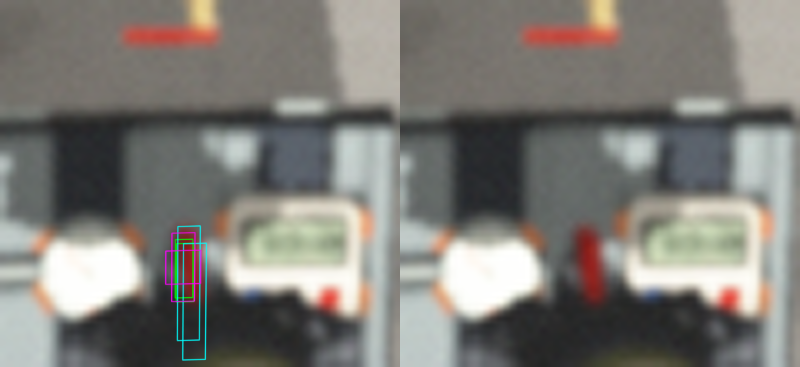

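Centred over the slot. Lowering slowly while watching the force.

{"api": "step_arm", "payload": {
  "moves": [
    [[0, -0.001, 0, 0.002, 0.0002, 0.0001, 0], [0, -0.001, 0, 0.004, 0.0002, 0.0001, 0], [0, -0.001, 0, 0.006, 0.0002, 0.0001, 0], [0, -0.001, 0, 0.006, 0.0002, 0.0001, 0]]
  ]
}}

```text
clock: 26.4
tcp_pos: [0.5742, -0.0077, 0.0909]
orientation: [-0.607, 0.617, -0.345, -0.362]
wrist_force: [0.2, 0.1, -0.6]
finger_gap: 0.0085
```

```bash
python3 -c "
from tgt import *
inI();rel(pin(0,0,29),ins(90))"
```

```text
tcp in insert [-0.3  0.  33.6] F ins [-0.1  0.1 -0.6] gap 8.5 t 26.4
turn [ 0.  0. -0.] shift [ 0.0046 -0.0003 -0.    ] deg 0.0
```

{"api": "step_arm", "payload": {
  "moves": [
    [[0, 0, 0, 0.002, -0.0003, 0, 0], [0, 0, 0, 0.004, -0.0003, 0, 0], [0, 0, 0, 0.006, -0.0003, 0, 0], [0, 0, 0, 0.007, -0.0003, 0, 0], [0, 0, 0, 0.007, -0.0003, 0, 0]]
  ]
}}

```text
clock: 26.9
tcp_pos: [0.5779, -0.0075, 0.0848]
orientation: [-0.607, 0.617, -0.345, -0.363]
wrist_force: [-0.3, -0.4, -1.0]
finger_gap: 0.0084
```

```bash
python3 -c "
from tgt import *
inI();rel(pin(0,0,23),ins(90))"
```

```text
tcp in insert [-0.2  0.1 26.4] F ins [-0.8 -0.4 -0.8] gap 8.4 t 26.9
turn [ 0.     0.001 -0.001] shift [ 0.0034 -0.0002 -0.0001] deg 0.1
```

{"api": "step_arm", "payload": {
  "moves": [
    [[0, 0, 0, 0.001, -0.0002, 0, 0], [0, 0, 0, 0.002, -0.0002, 0, 0], [0, 0, 0, 0.003, -0.0002, 0, 0], [0, 0, 0, 0.0035, -0.0002, 0, 0], [0, 0, 0, 0.0035, -0.0002, 0, 0]]
  ]
}}

```text
clock: 27.4
tcp_pos: [0.5794, -0.0075, 0.0829]
orientation: [-0.607, 0.617, -0.345, -0.362]
wrist_force: [-11.4, 0.2, 14.0]
finger_gap: 0.0083
```

```bash
python3 -c "
from tgt import *
inI();show()"; python3 kz.py r
```

```text
tcp in insert [ 0.2  0.1 24. ] F ins [-2.9  0.5 17.9] gap 8.3 t 27.4
t 27.4 tcp [579.4  -7.5  82.9] x [ 0.5    0.014 -0.866] z [-0.028  1.    -0.   ] F [-11.4   0.2  14. ] gap 8.3 j [-0.21  0.13 -0.79  0.14  0.12 -0.21]
tcp in insert [ 0.2  0.1 24. ] F ins [-2.9  0.5 17.9] gap 8.3 t 27.4
t 27.4 tcp [579.4  -7.5  82.9] x [ 0.5    0.014 -0.866] z [-0.028  1.    -0.   ] F [-11.4   0.2  14. ] gap 8.3 j [-0.21  0.13 -0.79  0.14  0.12 -0.21]
turn [ 0.  0. -0.] shift [-0.006   0.0002 -0.0001] deg 0.0
```

View pics/ov_scene_r.png

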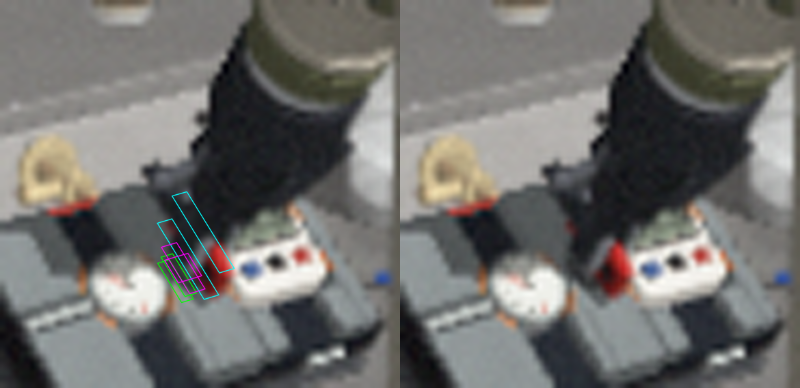

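{"api": "step_arm", "payload": {
  "moves": [
    [[0, 0, 0, -0.0005, 0, 0, 0], [0, 0, 0, -0.0008, 0, 0, 0], [0.13, 0, 0, -0.0008, 0, 0, 0], [0.26, 0, 0, -0.0008, 0, 0, 0], [0.39, 0, 0, -0.0008, 0, 0, 0], [0.52, 0, 0, -0.0008, 0, 0, 0], [0.65, 0, 0, -0.0008, 0, 0, 0], [0.78, 0, 0, -0.0008, 0, 0, 0]]
  ]
}}

```text
clock: 28.3
tcp_pos: [0.579, -0.0075, 0.0833]
orientation: [0.797, -0.338, 0.457, 0.203]
wrist_force: [0.6, 0.1, -1.3]
finger_gap: 0.0086
```

```bash
python3 -c "
from tgt import *
inI();show();rel(pin(.2,.1,24),ins(0))"
```

```text
tcp in insert [ 0.1  0.1 24.5] F ins [-0.1  0.1 -1.4] gap 8.6 t 28.3
t 28.3 tcp [579.   -7.5  83.3] x [ 0.499  0.014 -0.866] z [0.592 0.724 0.353] F [ 0.6  0.1 -1.3] gap 8.6 j [-0.21  0.13 -0.79  0.14  0.12  0.58]
turn [ 0.786 -0.    -0.   ] shift [ 0.0005 -0.      0.0001] deg 45.0
```

{"api": "step_arm", "payload": {
  "moves": [
    [[0.13, 0, 0, 0, 0, 0, 0], [0.26, 0, 0, 0, 0, 0, 0], [0.39, 0, 0, 0, 0, 0, 0], [0.52, 0, 0, 0, 0, 0, 0], [0.65, 0, 0, 0, 0, 0, 0], [0.786, 0, 0, 0, 0, 0, 0], [0.786, 0, 0, 0, 0, 0, 0], [0.786, 0, 0, 0.0006, 0, 0, 0], [0.786, 0, 0, 0.0008, 0, 0, 0]]
  ]
}}

```text
clock: 29.2
tcp_pos: [0.5792, -0.0076, 0.0828]
orientation: [0.866, -0.008, 0.5, 0.013]
wrist_force: [-7.5, -0.8, 8.2]
finger_gap: 0.0083
```

```bash
python3 -c "
from tgt import *
inI();show();rel(pin(.2,.1,24),ins(0))"
```

```text
tcp in insert [ 0.  -0.1 24. ] F ins [-2.4 -0.6 10.9] gap 8.3 t 29.2
t 29.2 tcp [579.2  -7.6  82.8] x [ 0.499  0.014 -0.866] z [0.866 0.027 0.5  ] F [-7.5 -0.8  8.2] gap 8.3 j [-0.21  0.13 -0.79  0.14  0.12  1.36]
turn [ 0.003 -0.001  0.   ] shift [0.     0.0002 0.0002] deg 0.2
```

{"api": "step_arm", "payload": {
  "moves": [
    [[0, 0, 0, 0, 0, 0, 0.15], [0, 0, 0, 0, 0, 0, 0.3], [0, 0, 0, 0, 0, 0, 0.35], [0, 0, 0, 0, 0, 0, 0.35], [0, 0, 0, -0.01, 0, 0, 0.35], [0, 0, 0, -0.03, 0, 0, 0.35], [0, 0, 0, -0.06, 0, 0, 0.35], [0, 0, 0, -0.1, 0, 0, 0.35], [0, 0, 0, -0.14, 0, 0, 0.35], [0, 0, 0, -0.16, 0, 0, 0.35], [0, 0, 0, -0.16, 0, 0, 0.35]]
  ]
}}

```text
clock: 30.3
tcp_pos: [0.5, -0.0102, 0.2258]
orientation: [0.867, -0.009, 0.497, 0.012]
wrist_force: [1.0, 0.1, -0.4]
finger_gap: 0.0299
```

Run:
```python
from ov import *
show()
W=insP(rectP(0,0,5,27,34));W0=insP(rectP(0,0,5,27,8))
T=insP(rectP(0,-50.5,31,31,4));t=np.linspace(0,2*np.pi,60);C=insP(np.c_[23*np.cos(t),42.5+23*np.sin(t),0*t+4])
for cam,box in(('top',(320,150,400,210)),('scene',(305,145,389,208))):
    img,_=snap(cam,cam+'_s')
    crop(cam,img,box,[(W,(255,255,0)),(W0,(255,255,0)),(T,(0,255,0)),(C,(0,255,0))],f'pics/ov_{cam}_s.png',9)
```

```text
t 30.3 tcp [500.  -10.2 225.8] x [ 0.505  0.012 -0.863] z [0.862 0.028 0.505] F [ 1.   0.1 -0.4] gap 29.9 j [-0.27 -0.22 -0.7   0.57  0.15  1.31]
```

View pics/ov_top_s.png

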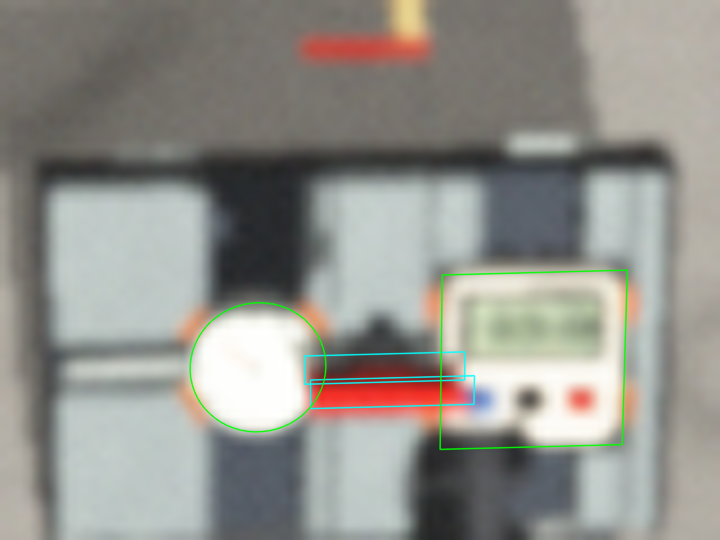

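View pics/ov_scene_s.png

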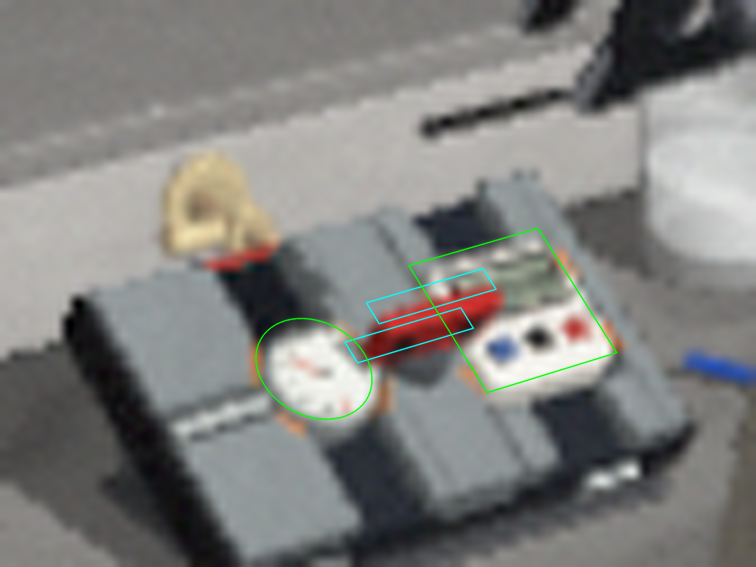

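```bash
python3 - <<'E'
from ov import *
from pts import cloud
for cam in('top','scene'):
    f=np.load(cam+'_s.npz');W=cloud(cam,f['d']);im=f['p'].astype(int)
    Q=(W-np.array([IX,IY,.062]))@Rins()*1e3
    box=(abs(Q[...,0])<40)&(abs(Q[...,1])<40)&(f['d']>0)
    m=box&(im[:,:,0]-im[:,:,1]>90)&(im[:,:,1]<70)&(Q[...,2]>20)
    q=Q[m];print(cam,'wing n',len(q),'mean',q.mean(0).round(1),'zmax',np.percentile(q[:,2],[50,95]).round(1),'dir deg',np.degrees(np.arctan2(*np.linalg.svd(q[:,:2]-q[:,:2].mean(0))[2][0][[0,1]])).round(1))
    for n,c in(('timer',(0,-50.5)),('gauge',(0,42.5))):
        k=(abs(Q[...,0]-c[0])<20)&(abs(Q[...,1]-c[1])<(18 if n=='timer' else 16))&(f['d']>0)&(Q[...,2]<12)&(Q[...,2]>-8)
        if n=='timer': k&=Q[...,1]<-35
        print(cam,n,'top z',np.median(Q[k][:,2]).round(1),k.sum())
    fr=((abs(Q[...,0])<58)&(Q[...,1]>85)&(Q[...,1]<105)&(abs(Q[...,0])>12)); print(cam,'face z',np.median(Q[fr][:,2]).round(1))
env.read_camera('top')
for n in('hourglass','seasoning_jar','tin','tumbler','cup','creamer'):
    for r in env.boxes_of('top',n)[:1]: print(n,np.round(r['uv'],1),round(r['confidence'],2))
E
python3 v.py t 150 130 490 280
```

```text
top wing n 43 mean [-0.8  3.6 30.3] zmax [30.8 36.1] dir deg -179.6
top timer top z 5.3 135
top gauge top z 4.1 139
top face z 707.1
scene wing n 36 mean [-8.8  0.9 32.5] zmax [32.6 39.1] dir deg -1.3
scene timer top z 5.8 68
scene gauge top z 5.4 80
scene face z -1.5
hourglass [296.7 249.8] 0.66
seasoning_jar [451.7 249.7] 0.84
tin [460.6 154.7] 0.94
tumbler [431.2 157.1] 0.92
cup [233.2 259.3] 0.9
creamer [184.2 253.9] 0.61
```

View pics/top_t_c.png

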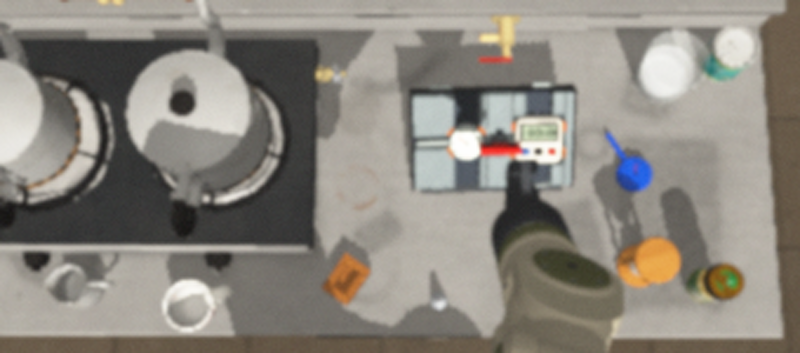

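```bash
python3 -c "
from workcell import env
print(env.hand_in())"
```

```text
the job is handed in; nothing more can be done
None
```

I put the timer and the thermometer in their cutouts and pressed each home. I did this first while holding each one (53 to 65 N), then with closed fingertips on its middle, where the last readings were 24 N on the timer and 38 N on the gauge. Then I lowered the key lengthwise until its collar touched the insert (18 N), turned it 90 degrees, let it go and backed the arm away. I handed in at about 30 s; `hand_in` gave no verdict.

**Checks that agreed:**
- **Key:** the wing lies across both items, within about 1.5 degrees of square to the slot. By the gripper's position at contact, the collar is seated to within about 1 mm.
- **Thermometer:** its dial is 4.1 mm above the insert face in the top view, against 4 mm expected when home.
- **Other things on the worktop:** in the last top picture they all stand where they were.

**Checks that disagreed or failed:**
- **Timer height:** the top camera's depth puts the timer's top 5.3 mm above the face, against 4 mm expected. That area includes the raised buttons, and the fingertip contact heights suggest it is within about 1 mm of the floor.
- **Scene camera:** it shows the insert and everything in it shifted by a few millimetres. I took this as a calibration offset and relied on the top camera and contact forces.
- **Network error:** the last search for the hourglass reported the empty key stand instead. I confirmed the hourglass by eye in the picture.

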